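# Clear up after sharpening: unclamp the bench stone and sort the kit into its trays

### The job

The sharpening is done, so clear the bench: throw the toggle clamp's handle right back to free the bench stone and leave the clamp open, then put the kit away, in any order: the bench stone and the slip stone in the steel drip tray, the two carving tools in the wooden cork-lined tray, the jig in the black plastic bin. Everything lies flat on the floor of its tray, nothing on top of another or on a rim, the jig with its knobs up; the stones are brittle, so set them down gently and do not drop them.

Things in the scene. Friction and masses are not known exactly. Their poses are not given: they have to be found in the camera images.
- stone_holder: Plywood board 325 (x) x 86 x 12 mm, fixed to the bench; origin on the bench under its middle, z up. The bench stone lies on it between a wooden stop (26 mm high, at x = -154 to -140 mm) and the rubber bumper of a steel toggle clamp (x = 10 to 145 mm, 30 mm wide, 41 high). The clamp's upright handle pivots about an axis parallel to y through x = 126, z = 27 mm.
- clamp_handle (a joint): Lever of the toggle clamp, rad: 0 = clamped, upright; swings towards the holder's +x, away from the stone, to 1.5 = fully open, nearly level, and stays there. Black rubber grip 20 mm (x) by 18 mm (y), 48 to 110 mm from the pivot (top 137 mm above the bench when clamped). About 1 N at the grip passes the dead centre at 0.1 rad; throwing it right back draws the bumper 20 mm off the stone.
- bench_stone: Dark grey sharpening stone, 150 (x) x 50 (y) x 25 mm, about 0.43 kg. At the start it lies on the stone holder's board (12 mm above the bench), long side along the holder's length, centred at the holder's x = -65 mm, pressed endways by the clamp with about 20 N. Origin: centre of its underside, z up.
- slip_stone: Small off-white slip stone, 100 (x) x 40 (y) mm, a wedge 14 mm thick along its +y long edge and 8 mm along its -y long edge, flat underneath, about 0.12 kg. Lies on the bench at the start. Origin: centre of its underside, z up.
- chisel: Carver's chisel: light wooden octagonal handle, 24 mm across flats, from x = -82 to +14 mm, then ferrule and steel blade (18 mm wide, 4 mm thick, clear of the bench) to x = +102 mm. Origin on the handle's axis, 12 mm above what it lies on, close to the balance point: grip it there across y. About 75 g. Lies on the bench at the start.
- gouge: Carver's gouge: same octagonal wooden handle (24 mm across flats, x = -82 to +14 mm), with a narrower, channel-shaped steel blade 13 mm wide to x = +102 mm. Origin on the handle's axis, 12 mm above what it lies on, close to the balance point: grip it there across y. About 75 g. Lies on the bench at the start.
- jig: Grinding jig: aluminium block 72 (x) x 30 (y) x 20 mm with a 30 x 30 mm step up to 30 mm at x = -3 to +27 mm and two round black clamping knobs, 20 mm across, on top at x = -24 mm (top at z = 38) and x = +12 mm (top at z = 43). About 0.19 kg. Lies on the bench at the start. Origin: centre of its underside, z up.
- stone_tray: Shallow, nearly square steel drip tray with a grey ribbed rubber mat, fixed to the bench. Outside 196 (x) x 206 (y) mm, rim 16 mm high, walls 4 mm; the mat's top is 7 mm above the bench. Origin: on the bench under its middle, z up. Place of the bench stone and the slip stone.
- tool_tray: Long wooden tray lined with cork, fixed to the bench. Outside 236 (x) x 172 (y) mm, rim 24 mm high, walls 6 mm; the cork's top is 9 mm above the bench. Origin: on the bench under its middle, z up. Place of the chisel and the gouge.
- jig_bin: Black plastic bin, the smallest and deepest of the three, fixed to the bench. Outside 156 (x) x 146 (y) mm over its rim, inside 138 x 124 mm, rim 45 mm high; its floor is 4 mm above the bench. Origin: on the bench under its middle, z up. Place of the jig.

How it is judged:
By the outcome, as a careful person would: the job done as asked, in the order asked, and still so for the second after the job is handed in, with the robot touching nothing.
It also fails if it takes over 141 s, if anything falls off the work surface, if the arm or the gripper's body presses on something with over 40 N, if the wrist force passes 120 N, or if a joint passes its speed limit or range.

### The arm

A 6-joint arm with a two-finger parallel gripper is mounted at the origin on the work surface. World frame = base frame: x ahead of the robot, y to its left, z up, the work surface at z = 0. Lengths are in m, angles in rad, forces in N, time in s.
With the tool pointing down it reaches from about 0.25 to 0.725 m from the base axis. Payload 4 kg.
Tool frame: the origin (TCP) lies midway between the tips of the shut fingers; the grasp point (between the pads) lies 19 mm behind it; y points along the fingers, z is the direction in which the jaws open and shut, and the axes are right-handed (so a half turn about y gives the same grasp; the last joint's range is limited). The gripper opens to 85 mm and grips with 20 to 120 N. Pads are 22 mm wide; open, the fingers measure 114 mm over their backs; the gripper's body (76 mm by 85 mm) begins 54 mm behind the grasp point. The pads swing forward as they close: fully open they stand 13 mm farther back than shut.
Start: joints at [1.286, 0.241, 0.005, 1.335, 0, 1.571], TCP at [0.14, 0.48, 0.231] pointing down, gripper open.
Joint ranges: [-2.72, 2.72], [-1.05, 1.87], [-1.09, 1.28], [-1.99, 2.15], [-1.42, 1.44], [-3.14, 3.14]. Speed limits (rad/s): [2.79, 2.79, 3.14, 3.14, 3.14, 3.14].

### API

Orientations are given as a unit quaternion [x, y, z, w].
In Python, from workcell import bot gives the robot as it stands. The module is installed in compiled form; this text tells all that it offers.
- The arm moves only by the shell command python3 -m handwheel 'ROWS' [OPENING]. ROWS is JSON, a list of rows, each a list of 6 numbers: the shift along the tool's x, y, z in units of 25 mm (1.0 is 25 mm), then the turn, a rotation vector about the tool's x, y, z in units of 10 degrees (1.0 is 10 degrees). A call has exactly 5 rows; each row is the pose to reach, as a shift and turn from the pose commanded when the call began, along the tool's axes at that moment; what a row does not reach only later rows make up. A row lasts 1/8 s, in which the tool goes at most 62.5 mm and 10.7 degrees, less where a joint would pass 70% of its speed; a pose out of reach is approached as far as the arm can. A call with a gripper value outside its range is refused whole. OPENING is the gripper command: -1 is shut, 1 is fully open, values between are in proportion, set as the call begins (- or left out, the last holds). The fingers move at their own pace and stop on an object; the grip force is fixed at half the most. Time passes only in rows, so rows that repeat a pose let the fingers close, or fill a call up. It gives the time, the measured TCP pose, the force and the opening at its end, in the units of the state.
- bot.get_obs(): the state, without advancing time (a new reading comes with each control period).
- bot.camera(name): name is "scene" or "top" or "wrist"; returns a dict with "color" (420x560x3 uint8, red, green, blue), "fx", "fy", "cx", "cy" (pixels), "rvec" (rotation vector, rad) and "tvec" (3), from world to camera coordinates, as OpenCV has them. Camera axes: x right, y down, z forward; pixel columns grow to the right and rows downward; lengths in m; the calibration is good to about 2 mm. A picture is of the moment at which its call begins. There is no depth.
- bot.job_done(): hands the job in, once; it reports no verdict.
The state is a dict: "clock": time; "joint_pos": joint angles; "joint_vel": joint speeds; "tau": joint torques, N m; "eef_pos": TCP position; "tool_rot": TCP orientation; "ft_force": force on the tool from outside, world axes, zero at the start; "ft_torque": the same for the moment, N m; "grip_width": finger opening in m.
Only numpy, scipy, OpenCV 4.12 (cv2) and the standard library are available. Lean on these libraries where they do the work, as an engineer would, in place of code of your own. Each camera call takes 0.05 s, during which the arm holds its last target.

## Working session

There is one attempt and no reset: what is moved stays moved. The work goes in short steps, Python scripts to look and compute and a shell command to move; the robot and the scene stay as the last step left them, time stands still between calls to the robot, and variables do not carry over. Pictures are saved under pics/ and viewed, and the job is handed in when it is done.

```bash
mkdir -p pics; ls; cat > h.py <<'E'
import numpy as np, cv2
from workcell import bot
from scipy.spatial.transform import Rotation as R
def shot(name,fn):
    c=bot.camera(name); cv2.imwrite('pics/'+fn+'.png',c['color'][:,:,::-1]); np.save('pics/'+fn+'.npy',c,allow_pickle=True); return c
def load(fn): return np.load('pics/'+fn+'.npy',allow_pickle=True).item()
def ray(c,px):
    Rm=cv2.Rodrigues(np.array(c['rvec'],float))[0]; t=np.array(c['tvec'],float).ravel()
    d=Rm.T@np.array([(px[0]-c['cx'])/c['fx'],(px[1]-c['cy'])/c['fy'],1.]); return -Rm.T@t,d
def onz(c,px,z):
    o,d=ray(c,px); return o+d*(z-o[2])/d[2]
def tri(c1,p1,c2,p2):
    o1,d1=ray(c1,p1);o2,d2=ray(c2,p2)
    s=np.linalg.lstsq(np.stack([d1,-d2],1),o2-o1,rcond=None)[0]
    a=o1+d1*s[0];b=o2+d2*s[1]; return (a+b)/2,np.linalg.norm(a-b)
def proj(c,P):
    Rm=cv2.Rodrigues(np.array(c['rvec'],float))[0]; q=Rm@np.array(P)+np.array(c['tvec'],float).ravel()
    return q[0]/q[2]*c['fx']+c['cx'],q[1]/q[2]*c['fy']+c['cy']
E
python3 - <<'E'
from h import *
o=bot.get_obs(); print(o)
print(R.from_quat(o['tool_rot']).as_matrix().round(3))
for n in ['scene','top','wrist']:
    c=shot(n,n+'0'); print(n,c['fx'],onz(c,(280,210),0), ray(c,(0,0))[0])
E
```

```text
pics
{'clock': 0.0, 'joint_pos': array([ 1.28599349e+00,  2.41453516e-01,  3.72310340e-03,  1.33520734e+00,
       -3.14657569e-05,  1.57080427e+00]), 'joint_vel': array([ 2.34598759e-03, -2.07344173e-04,  3.80124004e-05, -1.25369037e-04,
        2.32868518e-04, -3.46259675e-04]), 'tau': array([-8.07361830e-04, -3.72317576e+01,  2.52407438e+01,  1.69851724e-02,
       -1.62762638e-05,  3.68623361e-06]), 'eef_pos': array([0.14031448, 0.4792451 , 0.23039229]), 'tool_rot': array([ 0.7006997 , -0.10045219,  0.10025932, -0.69919765]), 'ft_force': array([ 0.20104902, -0.18760986,  0.20961351]), 'ft_torque': array([-0.00851759, -0.00573426,  0.07325738]), 'grip_width': 0.08572573368931002}
[[ 0.96  -0.001  0.281]
 [-0.281 -0.002  0.96 ]
 [ 0.    -1.    -0.002]]
scene 455.7613521284144 [ 0.47308138 -0.00799492  0.        ] [1.3312567  0.29777569 0.92161638]
top 418.0593608856206 [0.50741223 0.0204351  0.        ] [0.25324762 0.01691688 1.22862258]
wrist 315.4735658896438 [0.18000321 0.472637   0.        ] [0.0739654  0.50031735 0.37291966]
```

View pics/scene0.png

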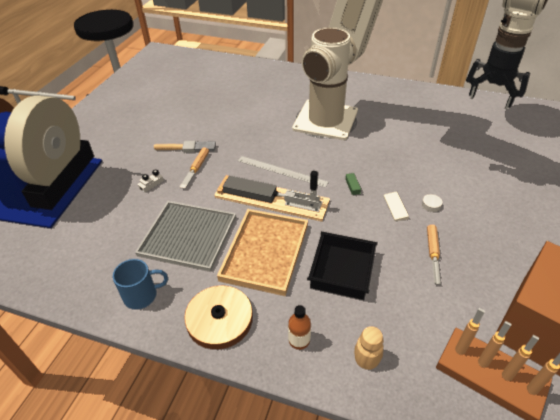

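View pics/top0.png

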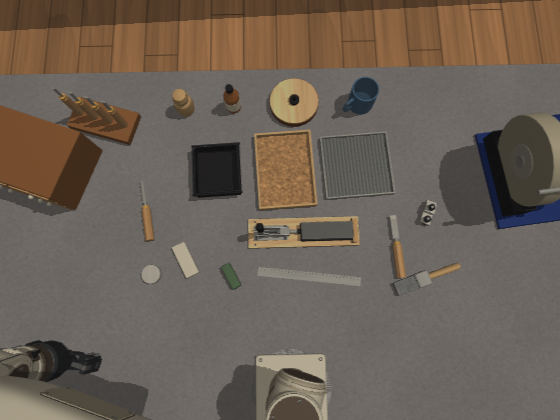

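View pics/wrist0.png

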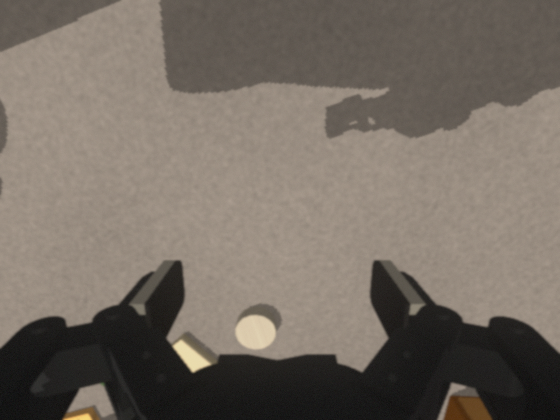

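```bash
python3 - <<'E'
from h import *
t=load('top0')['color'][:,:,::-1]; s=load('scene0')['color'][:,:,::-1]
def crop(im,x0,y0,x1,y1,k,fn): cv2.imwrite('pics/'+fn+'.png',cv2.resize(im[y0:y1,x0:x1],None,fx=k,fy=k,interpolation=cv2.INTER_CUBIC))
crop(t,120,110,320,300,4-0.8,'t_left') ; crop(t,240,110,470,300,3.2,'t_right')
crop(s,120,120,460,300,2.35,'s_mid')
E
```

```text
(no output)
```

View pics/t_left.png

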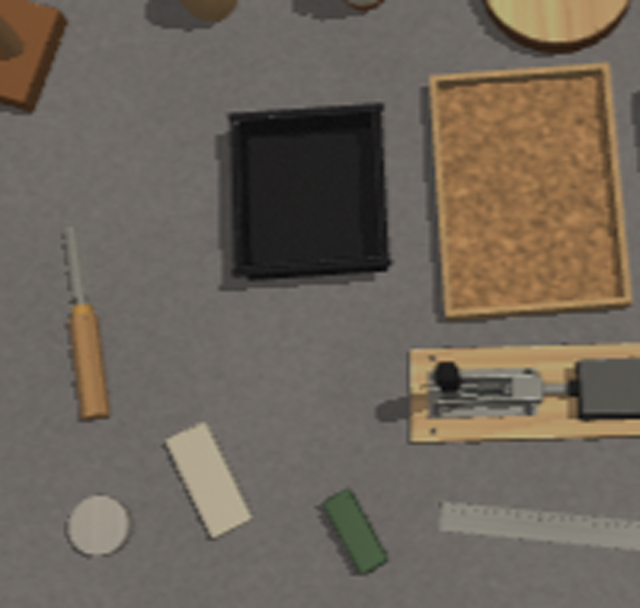

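View pics/t_right.png

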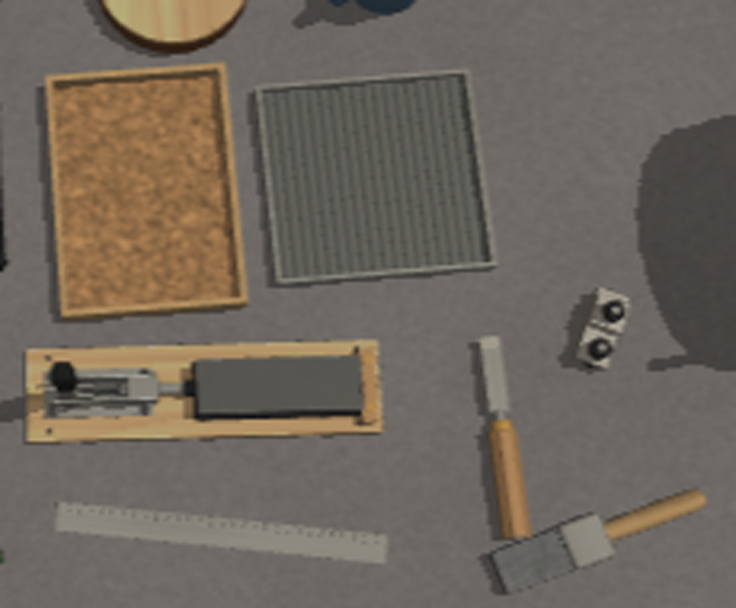

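View pics/s_mid.png

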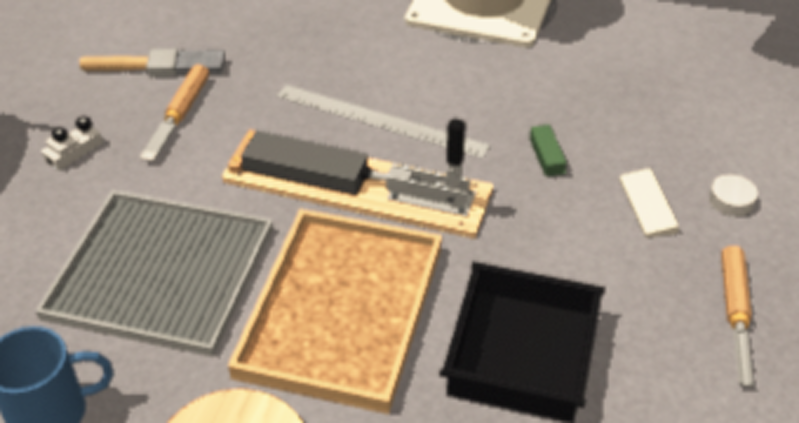

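```bash
cat > seg.py <<'E'
from h import *
def segs(c,lo,hi,box,k=0,minA=60):
    x0,y0,x1,y1=box
    hsv=cv2.cvtColor(c['color'],cv2.COLOR_RGB2HSV)
    m=cv2.inRange(hsv,np.array(lo),np.array(hi)); z=np.zeros_like(m); z[y0:y1,x0:x1]=m[y0:y1,x0:x1]
    if k: z=cv2.morphologyEx(z,cv2.MORPH_CLOSE,np.ones((k,k)))
    cs=[q for q in cv2.findContours(z,cv2.RETR_EXTERNAL,cv2.CHAIN_APPROX_NONE)[0] if cv2.contourArea(q)>minA]
    return sorted(cs,key=cv2.contourArea,reverse=True)
E
python3 - <<'E'
from seg import *
t=load('top0');s=load('scene0')
for nm,c,pts in [('top',t,dict(stone=(328,231),jig=(428,213),slip=(185,260),bench=(210,220),handle=(147,222),hand2=(398,260),cork=(285,170),mat=(357,165),rimT=(336,136),board=(300,241),bin=(217,170),bl=(394,228),wood=(255,160))),
 ('scene',s,dict(stone=(245,184),jig=(150,180),slip=(396,206),handle=(434,240),hand2=(199,162),cork=(262,250),mat=(190,235),rimT=(200,207),board=(225,203),bin=(345,265),bl=(187,180)))]:
    h=cv2.cvtColor(c['color'],cv2.COLOR_RGB2HSV)
    print(nm,{k:h[p[1],p[0]].tolist() for k,p in pts.items()})
E
```

```text
top {'stone': [26, 21, 87], 'jig': [20, 32, 95], 'slip': [21, 47, 178], 'bench': [11, 18, 111], 'handle': [15, 128, 161], 'hand2': [15, 125, 145], 'cork': [15, 128, 137], 'mat': [26, 20, 91], 'rimT': [21, 24, 105], 'board': [19, 101, 154], 'bin': [0, 8, 33], 'bl': [23, 24, 140], 'wood': [17, 51, 90]}
scene {'stone': [19, 34, 121], 'jig': [18, 42, 157], 'slip': [23, 26, 249], 'handle': [17, 120, 242], 'hand2': [14, 140, 186], 'cork': [16, 129, 236], 'mat': [22, 29, 130], 'rimT': [18, 32, 186], 'board': [12, 29, 176], 'bin': [15, 16, 32], 'bl': [20, 31, 213]}
```

```bash
python3 - <<'E'
from seg import *
t=load('top0');s=load('scene0')
S=dict(
 gouge=((8,85,90),(24,255,255),(130,195,165,250),(420,215,450,270)),
 chisel=((8,85,70),(24,255,255),(385,205,410,281),(185,140,215,178)),
 slip=((0,0,150),(40,70,255),(165,235,205,285),(380,185,412,225)),
 tooltray=((8,60,60),(26,255,255),(245,120,325,215),(215,205,312,295)),
 board=((8,60,70),(26,255,255),(240,212,365,252),(210,170,335,220)),
 bin=((0,0,0),(180,255,62),(185,135,246,203),(305,225,382,300)),
 jig=((0,0,120),(40,60,255),(415,195,440,230),(135,165,165,195)),
)
for n,(lo,hi,bt,bs) in S.items():
    for c,b in ((t,bt),(s,bs)):
        cs=segs(c,lo,hi,b,3,20)
        for q in cs[:2]:
            r=cv2.minAreaRect(q); p=cv2.approxPolyDP(q,0.03*cv2.arcLength(q,True),True)[:,0]
            print(n,'T' if c is t else 'S',cv2.contourArea(q),np.round(cv2.boxPoints(r),1).tolist(),'|',p.tolist())
E
```

```text
gouge T 270.5 [[140.60000610351562, 205.39999389648438], [149.6999969482422, 204.3000030517578], [153.8000030517578, 239.10000610351562], [144.6999969482422, 240.1999969482422]] | [[144, 205], [145, 239], [153, 239], [150, 209]]
gouge S 305.5 [[426.1000061035156, 225.1999969482422], [436.70001220703125, 224.1999969482422], [439.79998779296875, 258.70001220703125], [429.20001220703125, 259.70001220703125]] | [[428, 225], [429, 255], [437, 259], [436, 227]]
chisel T 275.5 [[391.6000061035156, 241.3000030517578], [400.20001220703125, 240.10000610351562], [405.3999938964844, 276.8999938964844], [396.8999938964844, 278.20001220703125]] | [[394, 241], [397, 277], [405, 277], [399, 241]]
chisel S 187.0 [[188.60000610351562, 169.1999969482422], [202.10000610351562, 145.60000610351562], [209.5, 149.89999389648438], [196.0, 173.39999389648438]] | [[208, 149], [204, 147], [199, 151], [190, 170], [195, 172]]
slip T 413.0 [[171.1999969482422, 247.39999389648438], [183.1999969482422, 241.39999389648438], [198.1999969482422, 271.3999938964844], [186.1999969482422, 277.3999938964844]] | [[183, 242],
[... 1444 characters left out ...]
8964844, 242.60000610351562], [366.29998779296875, 300.29998779296875]] | [[321, 232], [310, 286], [363, 299], [376, 243]]
jig T 57.5 [[421.0, 210.0], [435.0, 210.0], [435.0, 218.0], [421.0, 218.0]] | [[421, 217], [427, 215], [428, 218], [432, 217], [435, 210], [425, 210]]
jig T 31.5 [[425.3999938964844, 204.8000030517578], [427.20001220703125, 199.39999389648438], [437.1000061035156, 202.6999969482422], [435.29998779296875, 208.10000610351562]] | [[427, 200], [426, 204], [431, 204], [432, 207], [433, 205], [436, 206], [435, 202]]
jig S 702.5 [[135.0, 165.0], [164.0, 165.0], [164.0, 194.0], [135.0, 194.0]] | [[135, 165], [135, 194], [164, 194], [164, 183], [144, 191], [164, 179], [164, 165]]
```

```bash
python3 - <<'E'
from seg import *
t=load('top0');s=load('scene0')
def show(n,pt,ps,z):
    P=[]
    for i,p in enumerate(pt):
        a=onz(t,p,z); st=''
        if ps: X,g=tri(t,p,s,ps[i]); st=(X*1000).round(0).tolist(),round(g*1000,1)
        P.append(a); print(n,(a*1000).round(0).tolist(),'tri',st)
    P=np.array(P); print('  centre',(P.mean(0)*1000).round(1))
# order: corners matched (top: robot-left/far etc.)
show('tool',[(312,129),(253,133),(258.5,210),(317.5,205)],[(232,278),(302,290) ,(308,220)  ,(250,210)],.024) if 0 else None
show('tooltray',[(254,132),(311.5,129),(317.5,204.5),(259,210)],[(286,291),(219,276),(249,211),(308,220)],.024)
show('bin',[(192,146),(239.5,142.5),(241,194),(193,196.5)],[(366,297),(309.5,280),(321.5,232),(376.5,243)],.045)
show('steel',[(320,138),(386,132),(394,193),(326,198)],[(210,267),(138,252),(168.5,203),(235,213)],.016)
show('board',[(248,219),(358,216),(359,245),(248,248)],[(325,220) ,(215,195),(226,179),(329,200)],.012)
show('stonetop',[(300.5,222.5),(352,221),(353,239.5),(302,241)],[(275,200) ,(222,187),(227.5,177.5),(277.5,187)],.037)
show('slip',[(184,242),(172,248),(187,278),(198,271.5)],[(408,216),(396.5,219.5),(384.5,195.5),(397,192)],.011)
show('gougeaxis',[(145.5,206),(149,239.5)],[(434,257),(432,226)],.012)
show('chiselaxis',[(396.5,241),(401,277)],[(193,170.5),(206,148)],.012)
show('knobs',[(431.5,207),(427.5,219)],[(145,177),(155,172.5)],.04)
show('grip',[(260,228)],[(313.5,173)],.137)
E
```

```text
tooltray [748.0, 95.0, 24.0] tri ([746.0, 97.0, 26.0], np.float64(4.5))
tooltray [754.0, -81.0, 24.0] tri ([753.0, -76.0, 21.0], np.float64(11.3))
tooltray [517.0, -91.0, 24.0] tri ([518.0, -88.0, 15.0], np.float64(7.1))
tooltray [504.0, 82.0, 24.0] tri ([505.0, 83.0, 20.0], np.float64(0.9))
  centre [630.5   1.4  24. ]
bin [699.0, 279.0, 45.0] tri ([706.0, 282.0, 27.0], np.float64(2.5))
bin [707.0, 137.0, 45.0] tri ([709.0, 142.0, 38.0], np.float64(7.4))
bin [548.0, 133.0, 45.0] tri ([550.0, 133.0, 37.0], np.float64(1.2))
bin [544.0, 273.0, 45.0] tri ([545.0, 275.0, 38.0], np.float64(0.7))
  centre [624.3 205.6  45. ]
steel [727.0, -107.0, 16.0] tri ([728.0, -107.0, 13.0], np.float64(0.8))
steel [742.0, -311.0, 16.0] tri ([742.0, -308.0, 14.0], np.float64(7.1))
steel [549.0, -321.0, 16.0] tri ([550.0, -322.0, 7.0], np.float64(2.6))
steel [538.0, -117.0, 16.0] tri ([538.0, -118.0, 17.0], np.float64(0.6))
  centre [ 639.  -213.9   16. ]
board [480.0, 116.0, 12.0] tri ([480.0, 120.0, 7.0], np.float64(9.1))
board [482.0, -210.0, 12.0] tri ([481.0, -208.0, 9.0], np.float64(5.4))
board [3
[... 750 characters left out ...]
78.0, 18.0], np.float64(37.8))
  centre [363.4 298.6  11. ]
gougeaxis [526.0, 421.0, 12.0] tri ([525.0, 421.0, 13.0], np.float64(0.0))
gougeaxis [425.0, 406.0, 12.0] tri ([424.0, 405.0, 18.0], np.float64(0.9))
  centre [475.2 413.5  12. ]
chiselaxis [405.0, -318.0, 12.0] tri ([404.0, -316.0, 13.0], np.float64(4.2))
chiselaxis [301.0, -324.0, 12.0] tri ([300.0, -319.0, 22.0], np.float64(2.9))
  centre [ 353. -321.   12.]
knobs [499.0, -420.0, 40.0] tri ([499.0, -420.0, 37.0], np.float64(0.7))
knobs [464.0, -405.0, 40.0] tri ([465.0, -408.0, 30.0], np.float64(0.8))
  centre [ 481.2 -412.4   40. ]
grip [432.0, 74.0, 137.0] tri ([433.0, 75.0, 127.0], np.float64(0.6))
  centre [431.6  73.9 137. ]
```

```bash
cat >> h.py <<'E'
def need(pos,yaw=None,ob=None):
    """units from current pose to a tool-down pose with tool z at world yaw (deg)"""
    o=ob or bot.get_obs(); M=R.from_quat(o['tool_rot'])
    cy=np.degrees(np.arctan2(*M.as_matrix()[[1,0],2]))
    if yaw is None: yaw=cy
    a=np.radians(yaw); T=R.from_matrix(np.array([[np.sin(a),0,np.cos(a)],[-np.cos(a),0,np.sin(a)],[0,-1,0]]))
    d=M.inv().apply(np.array(pos)-o['eef_pos'])/0.025; r=(M.inv()*T).as_rotvec(degrees=True)/10
    print('need',np.r_[d,r].round(2).tolist(),'| clock',round(o['clock'],2),'pos',o['eef_pos'].round(4),'yaw',round(cy,1),'w',round(o['grip_width'],4),'F',np.round(o['ft_force'],1),'q',np.round(o['joint_pos'],2))
E
python3 -c "
from h import *
need((.432,.02,.23),0)"
```

```text
need [16.36, 0.05, -14.36, 0.01, 7.37, 0.01] | clock 0.15 pos [0.1403 0.4794 0.2306] yaw 73.7 w 0.0856 F [-0.5  0.5  0.2] q [ 1.29  0.24  0.    1.34 -0.    1.57]
```

```bash
python3 -m handwheel '[[0.8,0,-0.7,0,0.5,0],[2.5,0,-2.2,0,1.4,0],[4.2,0,-3.7,0,2.3,0],[5.9,0,-5.2,0,3.2,0],[7.6,0,-6.7,0,4.1,0]]' -1; python3 -c "
from h import *
need((.432,.02,.23),0)"
```

```text
clock: 0.78
eef_pos: [0.2763, 0.2641, 0.2312]
tool_rot: [-0.62, 0.34, -0.341, 0.62]
ft_force: [0.9, 1.2, -0.8]
grip_width: -0.0002
need [11.58, 0.05, 0.02, -0.0, 3.24, 0.0] | clock 0.78 pos [0.2763 0.2641 0.2312] yaw 32.4 w -0.0002 F [ 0.9  1.2 -0.8] q [ 0.76  0.01 -0.27  1.3  -0.    1.77]
```

```bash
python3 -m handwheel '[[2.3,0,0,0,0.7,0],[4.6,0,0,0,1.4,0],[6.9,0,0,0,2.1,0],[9.2,0,0,0,2.8,0],[11.2,0,0,0,3.24,0]]'; python3 -c "
from h import *
need((.432,.02,.23),0)
c=shot('wrist','w1'); print(ray(c,(0,0))[0])"
```

```text
clock: 1.4
eef_pos: [0.4276, 0.0281, 0.2312]
tool_rot: [-0.5, 0.5, -0.5, 0.5]
ft_force: [1.1, -0.0, -0.1]
grip_width: -0.0002
need [0.32, 0.05, 0.17, -0.0, 0.01, -0.0] | clock 1.4 pos [0.4276 0.0281 0.2312] yaw 0.1 w -0.0002 F [ 1.1 -0.  -0.1] q [ 0.07  0.1  -0.17  1.3   0.    1.64]
[0.4288007  0.09948838 0.37363785]
```

View pics/w1.png

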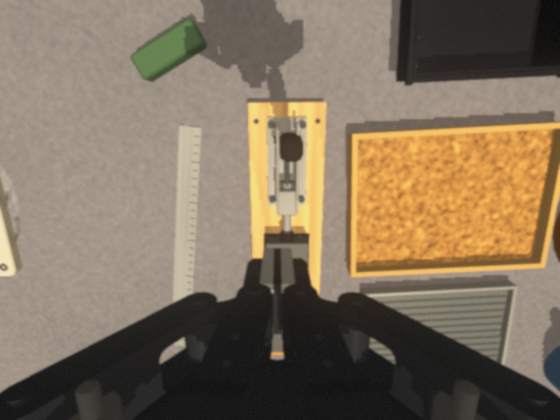

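```bash
python3 - <<'E'
from h import *
c=load('w1')
for p,z in [((291,146),.137),((249,101),.012),((326,101),.012),((253,123),.012)]: print(onz(c,p,z).round(4))
P,g=tri(c,(291,142),load('top0'),(259.5,228)); print(P,g)
need((.433,.035,.095),0)
E
```

```text
[0.4391 0.0792 0.137 ]
[0.3983 0.1166 0.012 ]
[0.4819 0.1167 0.012 ]
[0.4022 0.0935 0.012 ]
[0.44141237 0.07808017 0.07860028] 0.000629072026700986
need [-0.47, 5.44, 0.07, -0.02, -0.03, 0.02] | clock 1.45 pos [0.4307 0.0239 0.2311] yaw -0.3 w 0.0004 F [ 3.8 -2.9  1.4] q [ 0.06  0.1  -0.16  1.3  -0.    1.63]
```

```bash
python3 -m handwheel '[[-0.1,1.2,0.15,0,0,0],[-0.2,2.6,0.3,0,0,0],[-0.3,4.0,0.3,0,0,0],[-0.3,5.4,0.3,0,0,0],[-0.3,5.4,0.3,0,0,0]]'; python3 -c "
from h import *
import numpy as np
need((.438,.035,.095),0)
for th in np.arange(0,1.51,.25):
    s,c=np.sin(th),np.cos(th); print(round(th,2), .080+.085*s-.010*c-.011*c, .027+.085*c+.010*s)"
```

```text
clock: 2.08
eef_pos: [0.4315, 0.0375, 0.094]
tool_rot: [0.503, -0.5, 0.497, -0.499]
ft_force: [-0.2, 0.5, -0.1]
grip_width: -0.0001
need [0.1, -0.04, 0.26, 0.04, 0.03, 0.0] | clock 2.08 pos [0.4315 0.0375 0.094 ] yaw 0.3 w -0.0001 F [-0.2  0.5 -0.1] q [ 0.09  0.23 -0.39  0.95  0.    1.65]
0.0 0.05900000000000001 0.112
0.25 0.08068217568071091 0.11183159543795004
0.5 0.10232193698165942 0.10638877314672371
0.75 0.12257382835563317 0.09600994145450813
1.0 0.14017868528544028 0.08134040584687084
1.25 0.1540419230349242 0.0632922469971537
1.5 0.16330159262632288 0.04298761200779529
```

```bash
python3 -m handwheel '[[-0.7,-0.15,0.26,0,0,0],[-1.5,-0.25,0.26,0,0,0],[-2.3,-0.2,0.26,0,0,0],[-2.9,0,0.26,0,0,0],[-3.4,0.25,0.26,0,0,0]]'; python3 -c "
from h import *
need((.438,.162,.038),0)"
```

```text
clock: 2.7
eef_pos: [0.4411, 0.1234, 0.0906]
tool_rot: [-0.501, 0.498, -0.499, 0.502]
ft_force: [-0.2, -1.4, 0.1]
grip_width: 0.0002
need [-1.55, 2.1, -0.12, -0.01, 0.03, 0.0] | clock 2.7 pos [0.4411 0.1234 0.0906] yaw 0.3 w 0.0002 F [-0.2 -1.4  0.1] q [ 0.27  0.27 -0.34  0.95 -0.    1.84]
```

```bash
python3 -m handwheel '[[-0.4,0.25,-0.1,0,0,0],[-0.8,0.7,-0.1,0,0,0],[-1.2,1.2,-0.1,0,0,0],[-1.5,1.7,-0.1,0,0,0],[-1.6,2.0,-0.1,0,0,0]]'; python3 -c "
from h import *
need((.438,.165,.038),0)
c=shot('wrist','w2');c=shot('top','t2');c=shot('scene','s2')
cv2.imwrite('pics/s2c.png',cv2.resize(c['color'][130:250,180:400,::-1],None,fx=3.5,fy=3.5))"
```

```text
clock: 3.32
eef_pos: [0.4378, 0.1621, 0.0417]
tool_rot: [0.502, -0.498, 0.499, -0.501]
ft_force: [-15.4, -13.2, 64.9]
grip_width: 0.0
need [-0.12, 0.15, 0.01, -0.0, 0.03, 0.01] | clock 3.33 pos [0.4378 0.1621 0.0417] yaw 0.3 w 0.0 F [-15.4 -13.2  64.9] q [ 0.36  0.36 -0.38  0.84 -0.    1.92]
```

View pics/w2.png

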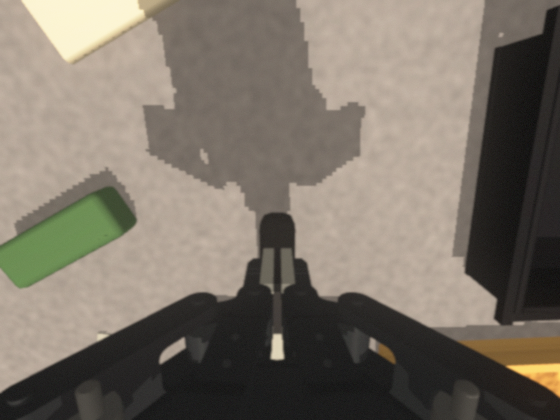

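View pics/s2c.png

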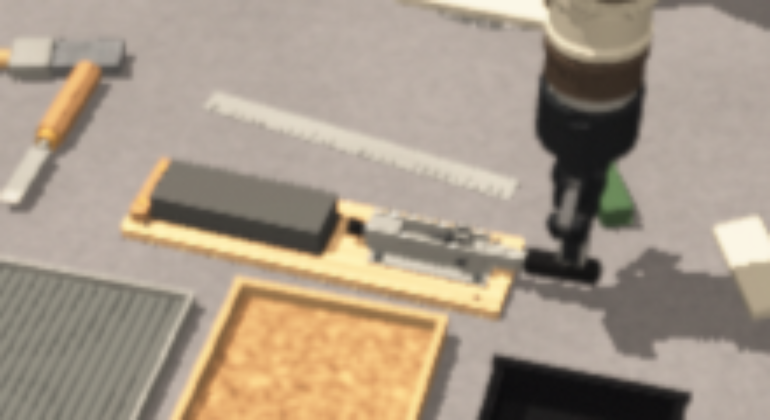

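```bash
python3 -m handwheel '[[0,-0.6,0,0,0,0],[0.2,-2.5,0,0,0,0],[2.0,-4.5,0,0,0,0],[4.3,-6.0,0,0,0,0],[6.7,-6.4,0,0,0,0]]' 1; python3 -c "
from h import *
need((.436,-.113,.2),0)"
```

```text
clock: 4.1
eef_pos: [0.4401, 0.0022, 0.2003]
tool_rot: [-0.5, 0.497, -0.499, 0.503]
ft_force: [2.0, -0.7, -0.8]
grip_width: 0.0852
need [4.61, 0.01, -0.19, -0.03, 0.04, -0.0] | clock 4.1 pos [0.4401 0.0022 0.2003] yaw 0.4 w 0.0852 F [ 2.  -0.7 -0.8] q [ 0.    0.14 -0.21  1.22  0.    1.57]
```

```bash
python3 -m handwheel '[[1.7,0,-0.1,0,0,0],[3.4,0,-0.19,0,0,0],[4.4,0,-0.19,0,0,0],[4.5,0,-0.19,0,0,0],[4.5,0,-0.19,0,0,0]]'; python3 -c "
from h import *
c=shot('wrist','w3');shot('top','t3')
need((.436,-.113,.2),0)"
```

```text
clock: 4.72
eef_pos: [0.4343, -0.109, 0.1978]
tool_rot: [0.501, -0.499, 0.498, -0.501]
ft_force: [-1.3, -0.2, 0.1]
grip_width: 0.0853
need [0.18, -0.08, 0.06, 0.0, 0.04, -0.0] | clock 4.83 pos [ 0.4344 -0.1085  0.1979] yaw 0.4 w 0.0855 F [0.2 0.8 0.6] q [-0.24  0.16 -0.19  1.23  0.    1.32]
```

View pics/w3.png

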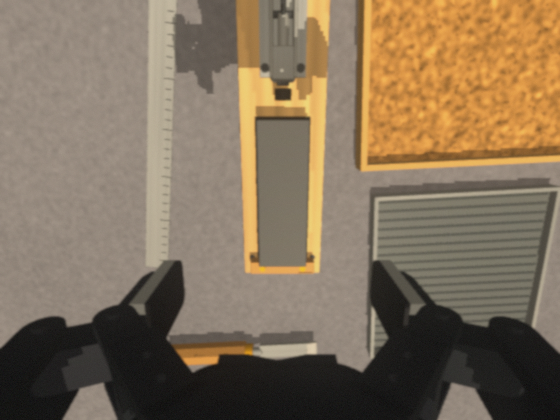

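View pics/t3.png

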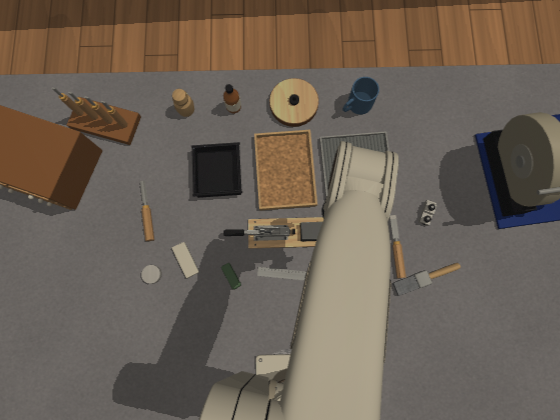

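```bash
cat >> h.py <<'E'
def intool(c,o,px,lat):
    """point on pixel ray with tool-z coord = lat; in tool frame (mm)"""
    M=R.from_quat(o['tool_rot']).as_matrix(); a,d=ray(c,px)
    a=M.T@(a-o['eef_pos']); d=M.T@d; return (a+d*(lat-a[2])/d[2])*1000
E
python3 - <<'E'
from h import *
c=load('w3'); o=bot.get_obs()
for p in [(256,117),(310,117),(309,266),(258,266)]: print(onz(c,p,.037).round(4))
for p in [(249,270),(318,270)]: print(onz(c,p,.038).round(4))
for p in [(361,170),(377,198)]: print(onz(c,p,.024).round(4))
for p,l in [((183,263),-.0427),((372,263),.0427),((183,300),-.0427)]: print('tip',intool(c,o,p,l).round(1))
c1=load('w1'); o1=dict(eef_pos=np.array([.4276,.0281,.2312]),tool_rot=[-.5,.5,-.5,.5])
for p in [(266,246),(294,246)]: print('shut tip?', onz(c1,p,.2312), )
E
```

```text
[ 0.4156 -0.0372  0.037 ]
[ 0.4654 -0.0369  0.037 ]
[ 0.4695 -0.188   0.037 ]
[ 0.4157 -0.1883  0.037 ]
[ 0.4062 -0.1925  0.038 ]
[ 0.4791 -0.192   0.038 ]
[ 0.5198 -0.0879  0.024 ]
[ 0.5387 -0.1169  0.024 ]
tip [ -5.7  -8.  -42.7]
tip [ -9.7 -16.2  42.7]
tip [ 10.8 -12.8 -42.7]
shut tip? [0.42352588 0.03937413 0.2312    ]
shut tip? [0.43715126 0.0393975  0.2312    ]
```

```bash
python3 -m handwheel '[[0.1,1.2,0.2,0,0.04,0],[0.15,3.0,0.28,0,0.04,0],[0.15,5.0,0.28,0,0.04,0],[0.15,6.6,0.28,0,0.04,0],[0.15,7.3,0.28,0,0.04,0]]' 0.65; python3 -c "
from h import *
need((.441,-.113,.014),0)"
```

```text
clock: 5.45
eef_pos: [0.4397, -0.1114, 0.0133]
tool_rot: [-0.501, 0.501, -0.499, 0.499]
ft_force: [-0.0, 0.2, 0.4]
grip_width: 0.0704
need [0.06, -0.03, 0.05, 0.02, 0.0, -0.01] | clock 5.45 pos [ 0.4397 -0.1114  0.0133] yaw 0.0 w 0.0704 F [-0.   0.2  0.4] q [-0.25  0.38 -0.44  0.75  0.    1.32]
```

Close, then lift a little.

```bash
python3 -m handwheel '[[0,0,0,0,0,0],[0,0,0,0,0,0],[0,0,0,0,0,0],[0,0,0,0,0,0],[0,0,0,0,0,0]]' -1; python3 -m handwheel '[[0,-0.2,0,0,0,0],[0,-0.8,0,0,0,0],[0,-1.8,0,0,0,0],[0,-3,0,0,0,0],[0,-4,0,0,0,0]]';python3 -c "
from h import *
shot('wrist','w4')
need((.642,-.254,.12),93.5)"
```

```text
clock: 6.08
eef_pos: [0.4408, -0.1118, 0.0157]
tool_rot: [-0.499, 0.501, -0.499, 0.5]
ft_force: [-1.3, 6.0, -3.2]
grip_width: 0.049
clock: 6.7
eef_pos: [0.4425, -0.1144, 0.1178]
tool_rot: [0.499, -0.499, 0.502, -0.499]
ft_force: [-0.1, 0.1, -3.8]
grip_width: 0.0485
need [5.54, 0.12, 7.91, -0.02, -9.37, 0.06] | clock 6.75 pos [ 0.4445 -0.1149  0.1209] yaw -0.2 w 0.0484 F [ 0.7  0.2 -2.1] q [-0.25  0.24 -0.3   1.02 -0.    1.32]
```

View pics/w4.png

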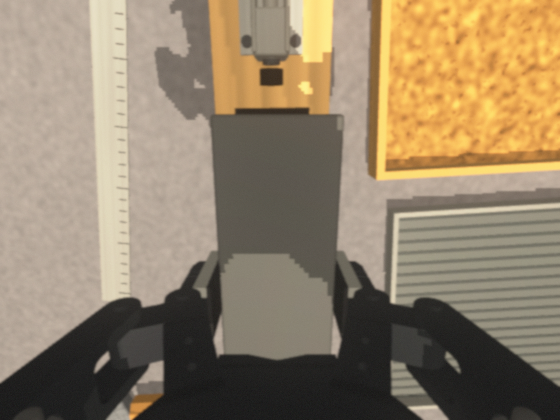

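```bash
python3 -m handwheel '[[0.4,0,0.6,0,-0.9,0],[1.0,0,1.5,0,-1.9,0],[1.7,0,2.5,0,-2.9,0],[2.5,0,3.5,0,-3.9,0],[3.3,0,4.5,0,-4.9,0]]'; python3 -c "
from h import *
need((.6386,-.256,.11),93.5)"
```

```text
clock: 7.38
eef_pos: [0.5547, -0.1974, 0.1154]
tool_rot: [0.663, -0.246, 0.247, -0.662]
ft_force: [0.1, 0.5, -4.2]
grip_width: 0.0485
need [4.07, 0.22, 0.42, 0.01, -4.43, 0.01] | clock 7.38 pos [ 0.5547 -0.1974  0.1154] yaw 49.2 w 0.0485 F [ 0.1  0.5 -4.2] q [-0.34  0.48  0.05  1.14 -0.    0.37]
```

```bash
python3 -m handwheel '[[0.7,0,0.1,0,-0.9,0],[1.6,0,0.2,0,-1.9,0],[2.5,0,0.3,0,-2.9,0],[3.4,0,0.4,0,-3.9,0],[4.07,0,0.42,0,-4.43,0]]'; python3 -m handwheel '[[0,0,0,0,0,0],[0,0,0,0,0,0],[0,0,0,0,0,0],[0,0,0,0,0,0],[0,0,0,0,0,0]]'; python3 -c "
from h import *
shot('wrist','w5')
need((.6386,-.256,.03),93.5)
need((.6386,-.256,.011),93.5)"
```

```text
clock: 8.0
eef_pos: [0.638, -0.2564, 0.1149]
tool_rot: [0.708, 0.021, -0.021, -0.706]
ft_force: [0.3, 0.2, -5.2]
grip_width: 0.0487
clock: 8.62
eef_pos: [0.6372, -0.2546, 0.116]
tool_rot: [0.707, 0.02, -0.02, -0.707]
ft_force: [0.4, 0.2, -4.6]
grip_width: 0.0489
need [0.05, 3.44, -0.05, 0.0, -0.03, 0.0] | clock 8.68 pos [ 0.6373 -0.2547  0.1159] yaw 93.2 w 0.0488 F [-0.2 -0.3 -4.5] q [-0.38  0.68  0.39  1.28 -0.   -0.44]
need [0.05, 4.2, -0.05, 0.0, -0.03, 0.0] | clock 8.68 pos [ 0.6373 -0.2547  0.1159] yaw 93.2 w 0.0488 F [-0.2 -0.3 -4.5] q [-0.38  0.68  0.39  1.28 -0.   -0.44]
```

View pics/w5.png

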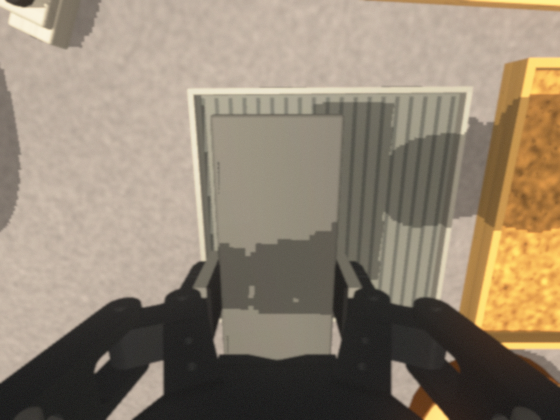

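```bash
python3 - <<'E'
from h import *
c=load('w5')
for p,z in [((190,90),.016),((471,88),.016),((441,305),.016),((206,262),.016),((211,115),.141-.004),((343,115),.137),((219,255),.137),((338,255),.137)]: print(p,onz(c,p,z).round(4))
E
```

```text
(190, 90) [ 0.5526 -0.3212  0.016 ]
(471, 88) [ 0.5399 -0.1191  0.016 ]
(441, 305) [ 0.7179 -0.105   0.016 ]
(206, 262) [ 0.688  -0.3106  0.016 ]
(211, 115) [ 0.5686 -0.2819  0.137 ]
(343, 115) [ 0.5658 -0.2333  0.137 ]
(219, 255) [ 0.6246 -0.2787  0.137 ]
(338, 255) [ 0.6218 -0.229   0.137 ]
```

```bash
python3 -m handwheel '[[0.05,0.6,0,0,0,0],[0.05,1.5,0,0,0,0],[0.05,2.4,0,0,0,0],[0.05,3.2,0,0,0,0],[0.05,3.6,0,0,0,0]]'; python3 -m handwheel '[[0,0,0,0,0,0],[0,0.1,0,0,0,0],[0,0.2,0,0,0,0],[0,0.3,0,0,0,0],[0,0.3,0,0,0,0]]';python3 -c "
from h import *
need((.6386,-.256,.011),93.5)"
```

```text
clock: 9.3
eef_pos: [0.6371, -0.2541, 0.0229]
tool_rot: [-0.706, -0.018, 0.021, 0.707]
ft_force: [0.4, -0.2, -5.7]
grip_width: 0.0485
clock: 9.93
eef_pos: [0.6384, -0.2547, 0.0181]
tool_rot: [-0.707, -0.02, 0.02, 0.707]
ft_force: [0.0, -0.2, -3.5]
grip_width: 0.0484
need [0.0, 0.28, -0.05, -0.0, -0.03, -0.0] | clock 9.93 pos [ 0.6384 -0.2547  0.0181] yaw 93.2 w 0.0484 F [ 0.  -0.2 -3.5] q [-0.38  0.76  0.27  1.08  0.   -0.44]
```

```bash
python3 -m handwheel '[[0,0.04,0,0,0,0],[0,0.08,0,0,0,0],[0,0.12,0,0,0,0],[0,0.16,0,0,0,0],[0,0.16,0,0,0,0]]'; python3 -m handwheel '[[0,0.02,0,0,0,0],[0,0.04,0,0,0,0],[0,0.06,0,0,0,0],[0,0.06,0,0,0,0],[0,0.06,0,0,0,0]]'
```

```text
clock: 10.55
eef_pos: [0.6385, -0.2547, 0.014]
tool_rot: [-0.707, -0.02, 0.02, 0.707]
ft_force: [0.1, -0.1, -4.9]
grip_width: 0.0482
clock: 11.18
eef_pos: [0.6385, -0.2548, 0.0127]
tool_rot: [0.707, 0.02, -0.02, -0.707]
ft_force: [0.2, 0.1, -5.2]
grip_width: 0.0488
```

```bash
python3 -m handwheel '[[0,0.02,0,0,0,0],[0,0.04,0,0,0,0],[0,0.06,0,0,0,0],[0,0.06,0,0,0,0],[0,0.06,0,0,0,0]]'
```

```text
clock: 11.8
eef_pos: [0.6386, -0.2548, 0.0112]
tool_rot: [0.707, 0.02, -0.02, -0.707]
ft_force: [-0.2, 0.4, -5.0]
grip_width: 0.0488
```

```bash
for i in 1 ; do python3 -m handwheel '[[0,0.02,0,0,0,0],[0,0.04,0,0,0,0],[0,0.06,0,0,0,0],[0,0.06,0,0,0,0],[0,0.06,0,0,0,0]]'; done
```

```text
clock: 12.42
eef_pos: [0.6386, -0.2547, 0.0105]
tool_rot: [0.707, 0.02, -0.02, -0.707]
ft_force: [-3.1, 0.8, 3.0]
grip_width: 0.0484
```

```bash
python3 -c "
from h import *
c=shot('scene','s6'); cv2.imwrite('pics/s6c.png',cv2.resize(c['color'][160:300,100:320,::-1],None,fx=3.5,fy=3.5))"
```

```text
(no output)
```

View pics/s6c.png

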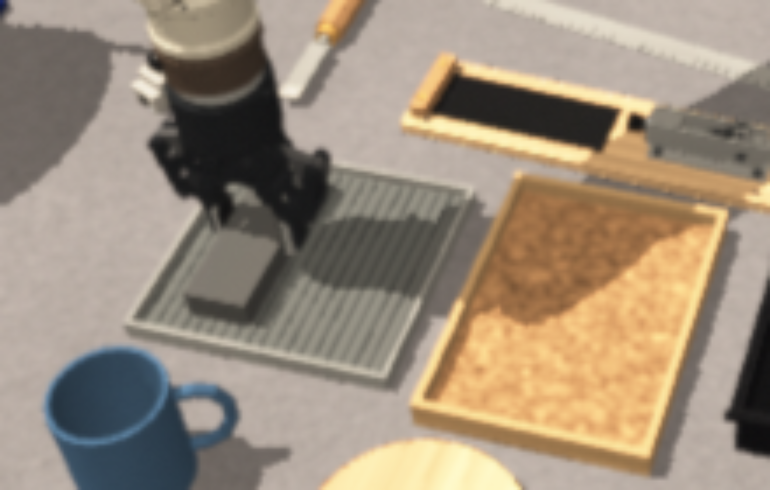

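```bash
python3 -m handwheel '[[0,0,0,0,0,0],[0,0,0,0,0,0],[0,-0.3,0,0,0,0],[0,-1.5,0,0,0,0],[0,-3,0,0,0,0]]' 0.6; python3 -c "
from h import *
c=load('w5'); print(onz(c,(280,210),0), ray(c,(0,0))[0])
need((.55,-.35,.2),67)"
```

```text
clock: 13.1
eef_pos: [0.6381, -0.2545, 0.0848]
tool_rot: [-0.707, -0.019, 0.02, 0.707]
ft_force: [0.9, -1.2, 0.5]
grip_width: 0.0681
[ 0.64375117 -0.25068158  0.        ] [ 0.56803136 -0.25761318  0.25837407]
need [-3.74, -4.6, -3.61, -0.0, 2.62, -0.01] | clock 13.1 pos [ 0.6381 -0.2545  0.0848] yaw 93.2 w 0.0681 F [ 0.9 -1.2  0.5] q [-0.38  0.7   0.35  1.22  0.   -0.44]
```

```bash
python3 -m handwheel '[[-0.3,-1.8,-0.4,0,0.4,0],[-1.2,-3.4,-1.5,0,1.0,0],[-2.3,-4.6,-3.0,0,1.7,0],[-3.4,-4.6,-4.5,0,2.4,0],[-4.5,-4.6,-6.0,0,2.62,0]]' 1;  python3 -c "
from h import *
need((.505,-.424,.19),67)
shot('wrist','w7')"
```

```text
clock: 13.72
eef_pos: [0.5343, -0.4122, 0.2014]
tool_rot: [0.693, -0.141, 0.143, -0.692]
ft_force: [-0.1, -1.2, 0.1]
grip_width: 0.0858
need [-0.89, 0.45, -0.89, 0.0, -0.01, 0.02] | clock 13.72 pos [ 0.5343 -0.4122  0.2014] yaw 66.9 w 0.0858 F [-0.1 -1.2  0.1] q [-0.66  0.61  0.5   1.45  0.   -0.25]
```

View pics/w7.png

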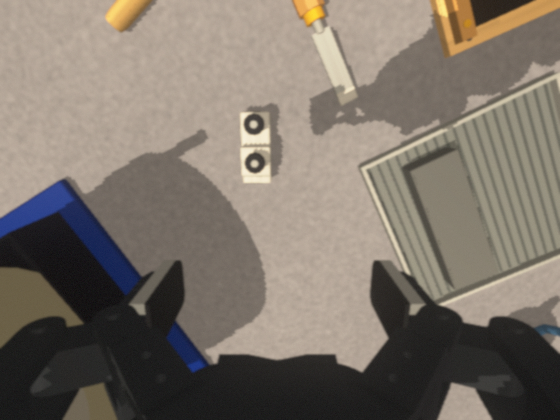

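```bash
python3 - <<'E'
from seg import *
c=load('w7');t=load('top0')
h=cv2.cvtColor(c['color'],cv2.COLOR_RGB2HSV); print(h[115,245],h[180,262],h[190,255],h[140,262])
for q in segs(c,(0,0,205),(45,60,255),(230,100,285,195),5,50): r=cv2.minAreaRect(q); print(r, cv2.boxPoints(r).round(1).tolist())
for p in [(254,124),(255,162)]: print(onz(c,p,.040).round(4))
print(tri(c,(254,124),t,(427.5,219)),tri(c,(255,162),t,(431.5,207)))
for p in [(240,112),(270,112),(243,183),(271,182)]: print(onz(c,p,.02).round(4))
cv2.imwrite('pics/w7c.png',cv2.resize(c['color'][90:210,200:320,::-1],None,fx=5,fy=5))
E
```

```text
[ 21  38 242] [ 21  34 244] [ 14  40 184] [ 22  34 244]
((254.49942016601562, 147.4761962890625), (71.574951171875, 29.53924560546875), 88.63607025146484) [[238.89999389648438, 112.0999984741211], [268.3999938964844, 111.30000305175781], [270.1000061035156, 182.89999389648438], [240.60000610351562, 183.60000610351562]]
[ 0.4681 -0.4058  0.04  ]
[ 0.5006 -0.4194  0.04  ]
(array([ 0.46660675, -0.40735957,  0.03081874]), np.float64(0.003319922267220132)) (array([ 0.49984613, -0.41986834,  0.03897492]), np.float64(0.0019202827669283493))
[ 0.4522 -0.4152  0.02  ]
[ 0.4637 -0.3881  0.02  ]
[ 0.5177 -0.4422  0.02  ]
[ 0.5282 -0.4149  0.02  ]
```

View pics/w7c.png

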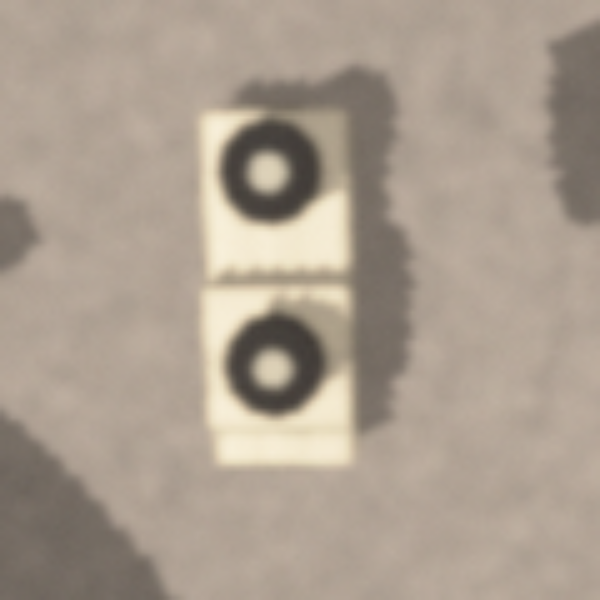

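```bash
python3 -c "
from h import *
need((.489,-.415,.005),67.7)"
```

```text
need [-1.56, 7.83, -0.52, 0.03, -0.12, 0.01] | clock 13.78 pos [ 0.53   -0.4177  0.2008] yaw 66.5 w 0.0855 F [-2.6 -0.9 -0. ] q [-0.67  0.61  0.5   1.45 -0.   -0.26]
```

```bash
python3 -m handwheel '[[-0.8,1,-0.3,0,-0.12,0],[-1.4,2.5,-0.4,0,-0.12,0],[-1.4,4.3,-0.4,0,-0.12,0],[-1.4,5.5,-0.4,0,-0.12,0],[-1.4,5.5,-0.4,0,-0.12,0]]' 0.5; python3 -c "
from h import *
shot('wrist','w8')
need((.489,-.415,.005),67.7)"
```

```text
clock: 14.4
eef_pos: [0.4967, -0.4048, 0.0596]
tool_rot: [-0.693, 0.136, -0.132, 0.695]
ft_force: [-0.2, 0.1, 1.0]
grip_width: 0.0642
need [-0.2, 2.27, -0.48, -0.0, 0.05, -0.01] | clock 14.45 pos [ 0.4981 -0.4059  0.0619] yaw 68.2 w 0.0641 F [-0.1 -0.8  0.8] q [-0.68  0.63  0.16  1.1   0.   -0.3 ]
```

View pics/w8.png

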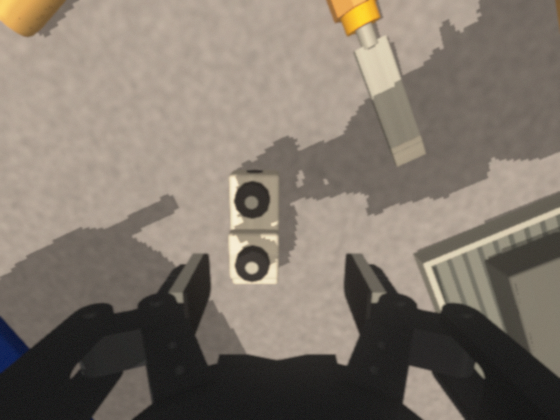

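```bash
python3 -m handwheel '[[-0.1,0.2,-0.4,0,0,0],[-0.2,0.8,-0.48,0,0,0],[-0.2,1.5,-0.48,0,0,0],[-0.2,2.1,-0.48,0,0,0],[-0.2,2.2,-0.48,0,0,0]]'; python3 -c "
from h import *
need((.489,-.415,.005),67.7)"
```

```text
clock: 15.08
eef_pos: [0.4881, -0.4144, 0.0048]
tool_rot: [-0.694, 0.135, -0.132, 0.695]
ft_force: [0.1, -0.3, 0.1]
grip_width: 0.0645
need [0.04, -0.01, -0.01, -0.01, 0.05, -0.02] | clock 15.07 pos [ 0.4881 -0.4144  0.0048] yaw 68.2 w 0.0645 F [ 0.1 -0.3  0.1] q [-0.7   0.69  0.09  0.98  0.   -0.32]
```

```bash
python3 -m handwheel '[[0,0,0,0,0,0],[0,0,0,0,0,0],[0,0,0,0,0,0],[0,0,0,0,0,0],[0,-0.1,0,0,0,0]]' -1; python3 -m handwheel '[[0,-0.5,0,0,0,0],[0,-1.5,0,0,0,0],[0,-3,0,0,0,0],[0,-4.5,0,0,0,0],[0,-5.5,0,0,0,0]]'; python3 -c "
from h import *
shot('wrist','w9')
need((.624,.206,.15),93)"
```

```text
clock: 15.7
eef_pos: [0.4889, -0.4151, 0.0093]
tool_rot: [-0.694, 0.134, -0.133, 0.695]
ft_force: [-0.1, -1.1, -2.5]
grip_width: 0.029
clock: 16.32
eef_pos: [0.4898, -0.4159, 0.15]
tool_rot: [0.695, -0.133, 0.135, -0.694]
ft_force: [-0.4, -0.2, -2.5]
grip_width: 0.0288
need [-4.32, 0.05, 25.11, 0.02, -2.48, 0.04] | clock 16.38 pos [ 0.491  -0.417   0.1535] yaw 68.2 w 0.0285 F [ 1.6 -0.6  1.2] q [-0.7   0.56  0.28  1.28  0.   -0.32]
```

View pics/w9.png

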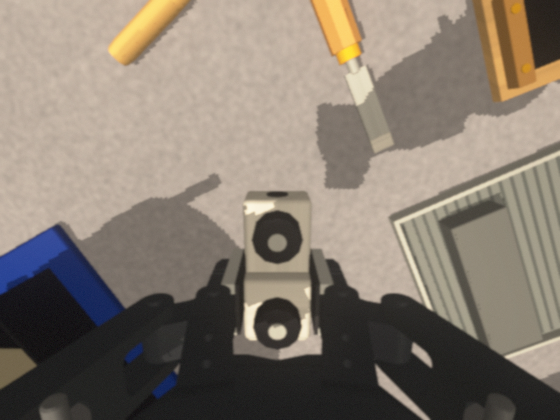

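```bash
python3 -m handwheel '[[-0.2,0,1.5,0,-0.2,0],[-0.6,0,3.8,0,-0.5,0],[-1.0,0,6.2,0,-0.7,0],[-1.4,0,8.6,0,-0.9,0],[-1.8,0,11,0,-1.1,0]]' ; python3 -c "
from h import *
need((.624,.206,.15),92)"
```

```text
clock: 17.0
eef_pos: [0.5495, -0.1416, 0.1469]
tool_rot: [-0.704, 0.067, -0.066, 0.704]
ft_force: [1.1, -0.3, -2.8]
grip_width: 0.0285
need [0.33, -0.12, 14.22, -0.0, -1.28, -0.0] | clock 17.0 pos [ 0.5495 -0.1416  0.1469] yaw 79.2 w 0.0285 F [ 1.1 -0.3 -2.8] q [-0.25  0.42  0.04  1.19  0.   -0.06]
```

```bash
python3 -m handwheel '[[0.1,0,2,0,-0.2,0],[0.15,0,4.4,0,-0.5,0],[0.2,0,6.8,0,-0.7,0],[0.25,0,9.2,0,-0.9,0],[0.3,0,11.6,0,-1.1,0]]' ; python3 -c "
from h import *
need((.624,.206,.15),92)"
```

```text
clock: 17.62
eef_pos: [0.6113, 0.1417, 0.1468]
tool_rot: [0.707, 0.001, -0.002, -0.707]
ft_force: [0.9, 0.4, -1.8]
grip_width: 0.0289
need [0.52, -0.13, 2.57, 0.0, -0.18, -0.0] | clock 17.62 pos [0.6113 0.1417 0.1468] yaw 90.2 w 0.0289 F [ 0.9  0.4 -1.8] q [ 0.23  0.54  0.23  1.26 -0.    0.22]
```

```bash
python3 -m handwheel '[[0.3,0,1.4,0,-0.1,0],[0.5,0,2.4,0,-0.18,0],[0.52,0,2.5,0,-0.18,0],[0.52,0,2.5,0,-0.18,0],[0.52,0,2.5,0,-0.18,0]]' ; python3 -c "
from h import *
shot('wrist','w10')
need((.624,.206,.05),92)"
```

```text
clock: 18.25
eef_pos: [0.6242, 0.2011, 0.1471]
tool_rot: [0.707, 0.011, -0.012, -0.707]
ft_force: [0.1, 0.4, -2.6]
grip_width: 0.0287
need [-0.0, 3.89, 0.2, 0.0, -0.01, -0.0] | clock 18.3 pos [0.6243 0.2011 0.1472] yaw 91.9 w 0.0287 F [-0.5 -0.1 -2.4] q [ 0.31  0.6   0.32  1.3  -0.    0.28]
```

View pics/w10.png

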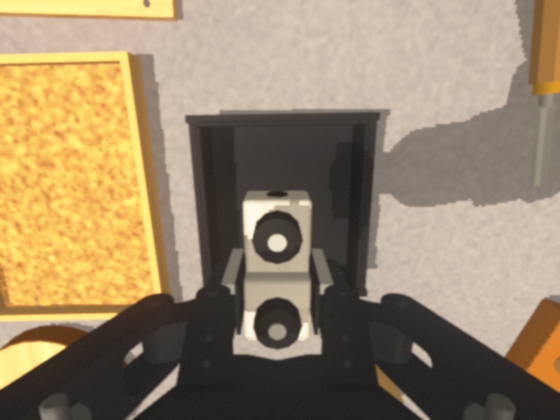

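```bash
python3 - <<'E'
from h import *
c=load('w10')
for p in [(187,118),(388,112),(375,290)]: print(onz(c,p,.045).round(4))
need((.624,.205,.013),92)
E
```

```text
[0.5575 0.1328 0.045 ]
[0.5482 0.2819 0.045 ]
[0.6964 0.29   0.045 ]
need [-0.0, 5.37, 0.16, 0.0, -0.01, -0.0] | clock 18.3 pos [0.6243 0.2011 0.1472] yaw 91.9 w 0.0287 F [-0.5 -0.1 -2.4] q [ 0.31  0.6   0.32  1.3  -0.    0.28]
```

```bash
python3 -m handwheel '[[0.05,0.6,0.3,0,-0.1,0],[0.08,1.8,0.32,0,-0.1,0],[0.08,3.2,0.32,0,-0.1,0],[0.08,4.4,0.32,0,-0.1,0],[0.08,4.9,0.32,0,-0.1,0]]' ; python3 -m handwheel '[[0,0.1,0,0,0,0],[0,0.2,0,0,0,0],[0,0.3,0,0,0,0],[0,0.34,0,0,0,0],[0,0.34,0,0,0,0]]'
```

```text
clock: 18.92
eef_pos: [0.624, 0.2098, 0.0213]
tool_rot: [0.707, 0.017, -0.02, -0.706]
ft_force: [-1.1, -0.0, -2.7]
grip_width: 0.029
clock: 19.55
eef_pos: [0.6262, 0.2106, 0.0166]
tool_rot: [-0.707, -0.019, 0.018, 0.707]
ft_force: [-0.4, 0.1, -1.5]
grip_width: 0.0288
```

```bash
python3 -m handwheel '[[0,0.05,0,0,0,0],[0,0.1,0,0,0,0],[0,0.15,0,0,0,0],[0,0.2,0,0,0,0],[0,0.2,0,0,0,0]]' ; python3 -m handwheel '[[0,0.03,0,0,0,0],[0,0.06,0,0,0,0],[0,0.06,0,0,0,0],[0,0.06,0,0,0,0],[0,0.06,0,0,0,0]]'
```

```text
clock: 20.18
eef_pos: [0.626, 0.2105, 0.0121]
tool_rot: [-0.707, -0.019, 0.018, 0.707]
ft_force: [-4.2, -0.3, 5.2]
grip_width: 0.0291
clock: 20.8
eef_pos: [0.626, 0.2105, 0.0121]
tool_rot: [-0.707, -0.019, 0.018, 0.707]
ft_force: [-6.2, -2.5, 12.2]
grip_width: 0.0285
```

```bash
python3 -m handwheel '[[0,0,0,0,0,0],[0,0,0,0,0,0],[0,-0.5,0,0,0,0],[0,-2.5,0,0,0,0],[0,-4.5,0,0,0,0]]' 0.4;  python3 -c "
from h import *
shot('wrist','w11')
need((.53,.415,.18),98)"
```

```text
clock: 21.42
eef_pos: [0.6259, 0.2104, 0.1234]
tool_rot: [0.707, 0.018, -0.019, -0.707]
ft_force: [1.2, -0.7, 0.2]
grip_width: 0.0599
need [-3.55, -1.91, 8.33, -0.02, -0.5, 0.07] | clock 21.48 pos [0.63   0.2118 0.1326] yaw 93.0 w 0.0597 F [1.5 0.7 6.8] q [0.32 0.61 0.31 1.26 0.   0.27]
```

View pics/w11.png

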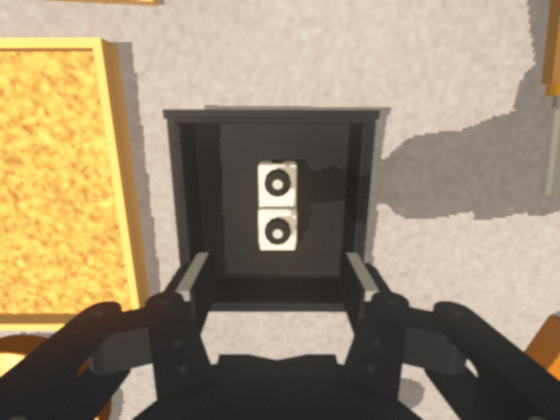

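```bash
python3 -m handwheel '[[-0.6,-0.5,1,0,-0.1,0],[-1.5,-1.2,3,0,-0.3,0],[-2.4,-1.9,5.2,0,-0.5,0],[-3.3,-1.9,7.4,0,-0.5,0],[-3.6,-1.9,8.3,0,-0.5,0]]' 0.4;  python3 -c "
from h import *
shot('wrist','w12')
need((.53,.415,.18),98)"
```

```text
clock: 22.1
eef_pos: [0.5237, 0.4164, 0.1706]
tool_rot: [-0.705, -0.051, 0.05, 0.706]
ft_force: [0.5, 0.5, -0.3]
grip_width: 0.06
need [0.26, -0.4, -0.16, -0.01, 0.03, 0.0] | clock 22.15 pos [0.5229 0.4181 0.1701] yaw 98.3 w 0.0601 F [-0.2  1.3  0.2] q [0.67 0.61 0.41 1.37 0.   0.53]
```

View pics/w12.png

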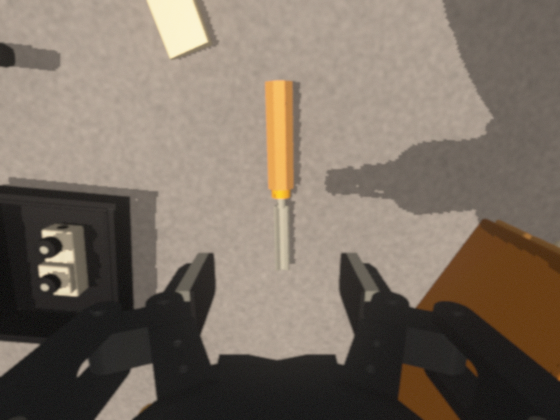

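```bash
python3 - <<'E'
from h import *
c=load('w12');t=load('top0')
a=onz(c,(279,81),.014);b=onz(c,(281,196),.014);e=onz(c,(283.5,268),.014); print(a,b,e,np.degrees(np.arctan2(*(b-a)[[1,0]])),np.linalg.norm(b-a))
d=(e-a)/np.linalg.norm(e-a); print('origin',a+d*.082, np.degrees(np.arctan2(d[1],d[0])))
print(tri(c,(279,81),t,(149,240)),tri(c,(281,196),t,(145.5,206)))
need(a+d*.082,98)
E
```

```text
[0.42448942 0.40501446 0.014     ] [0.52765343 0.42211735 0.014     ] [0.60380465 0.43606195 0.014     ] 9.413079393012682 0.10457208804798103
origin [0.50528724 0.41900418 0.014     ] 9.823072579763554
(array([0.42375782, 0.40543046, 0.01253244]), np.float64(0.0014376464672030556)) (array([0.52769561, 0.42230054, 0.00836719]), np.float64(0.002583078278557845))
need [-0.7, 6.24, 0.12, -0.01, 0.03, 0.0] | clock 22.15 pos [0.5229 0.4181 0.1701] yaw 98.3 w 0.0601 F [-0.2  1.3  0.2] q [0.67 0.61 0.41 1.37 0.   0.53]
```

```bash
python3 -m handwheel '[[-0.4,1,0.1,0,-0.1,0],[-0.7,2.5,0.12,0,-0.1,0],[-0.7,4,0.12,0,-0.1,0],[-0.7,5,0.12,0,-0.1,0],[-0.7,5.2,0.12,0,-0.1,0]]';python3 -c "
from h import *
need((.505,.4185,.005),99.5)"
```

```text
clock: 22.78
eef_pos: [0.5069, 0.4114, 0.0373]
tool_rot: [0.706, 0.054, -0.056, -0.704]
ft_force: [-0.6, 0.7, 1.4]
grip_width: 0.0597
need [-0.03, 1.29, 0.3, 0.02, -0.06, -0.02] | clock 22.77 pos [0.5069 0.4114 0.0373] yaw 98.9 w 0.0597 F [-0.6  0.7  1.4] q [ 0.68  0.68  0.17  1.07 -0.    0.53]
```

```bash
python3 -m handwheel '[[-0.03,0.3,0.3,0,-0.06,0],[-0.03,0.8,0.3,0,-0.06,0],[-0.03,1.25,0.3,0,-0.06,0],[-0.03,1.3,0.3,0,-0.06,0],[-0.03,1.3,0.3,0,-0.06,0]]';python3 -c "
from h import *
need((.505,.4185,.005),99.5)"
```

```text
clock: 23.4
eef_pos: [0.5057, 0.4208, 0.0071]
tool_rot: [0.705, 0.059, -0.059, -0.705]
ft_force: [0.5, -0.3, -0.2]
grip_width: 0.0599
need [-0.04, 0.09, -0.09, 0.0, 0.01, -0.0] | clock 23.4 pos [0.5057 0.4208 0.0071] yaw 99.6 w 0.0599 F [ 0.5 -0.3 -0.2] q [ 0.69  0.71  0.15  1.01 -0.    0.53]
```

```bash
python3 -m handwheel '[[0,0,0,0,0,0],[0,0,0,0,0,0],[0,0,0,0,0,0],[0,0,0,0,0,0],[0,-0.1,0,0,0,0]]' -1; python3 -m handwheel '[[0,-0.5,0,0,0,0],[0,-1.5,0,0,0,0],[0,-3,0,0,0,0],[0,-4,0,0,0,0],[0,-4.5,0,0,0,0]]'; python3 -c "
from h import *
shot('wrist','w13')
need((.62,.037,.12),93)"
```

```text
clock: 24.02
eef_pos: [0.5054, 0.4207, 0.0094]
tool_rot: [0.705, 0.059, -0.059, -0.705]
ft_force: [-0.2, 0.5, -1.2]
grip_width: 0.0224
clock: 24.65
eef_pos: [0.5064, 0.4215, 0.1246]
tool_rot: [-0.704, -0.06, 0.058, 0.705]
ft_force: [-0.7, 0.5, -0.1]
grip_width: 0.0222
need [1.9, 0.19, -15.93, -0.01, 0.66, 0.02] | clock 24.7 pos [0.5067 0.4217 0.1255] yaw 99.6 w 0.0221 F [0.9 0.3 0.3] q [0.69 0.61 0.29 1.25 0.   0.53]
```

View pics/w13.png

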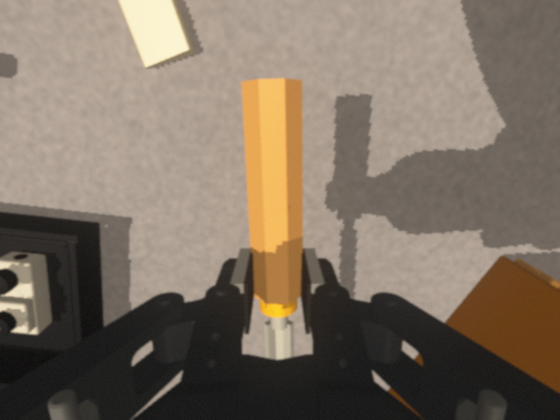

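```bash
python3 - <<'E'
from h import *
a=onz(load('w10'),(129,53),.024); b=onz(load('w3'),(361,170),.024); print(a,b)
e=a-b; print(np.linalg.norm(e[:2]), np.degrees(np.arctan2(-e[0],e[1])))
e/=np.linalg.norm(e); n=np.array([e[1],-e[0],0]); print((a+b)/2+n*.118)
E
```

```text
[0.511197   0.08475392 0.024     ] [ 0.51984372 -0.08790234  0.024     ]
0.1728726449765063 2.867007442992665
[0.63337267 0.0043279  0.024     ]
```

```bash
python3 -m handwheel '[[0.1,0,-1.2,0,0.1,0],[0.4,0,-3.4,0,0.2,0],[0.7,0,-5.8,0,0.35,0],[1.0,0,-8.2,0,0.5,0],[1.3,0,-10.6,0,0.6,0]]';python3 -m handwheel '[[0.1,0,-1.8,0,0.06,0],[0.3,0,-3.6,0,0.06,0],[0.5,0,-4.9,0,0.06,0],[0.6,0,-5.2,0,0.06,0],[0.6,0,-5.2,0,0.06,0]]'; python3 -c "
from h import *
shot('wrist','w14')
need((.620,.0415,.018),92.9)"
```

```text
clock: 25.32
eef_pos: [0.5815, 0.163, 0.121]
tool_rot: [0.707, 0.021, -0.023, -0.707]
ft_force: [-0.6, 0.5, -0.4]
grip_width: 0.0218
clock: 25.95
eef_pos: [0.6046, 0.0362, 0.1214]
tool_rot: [-0.707, -0.018, 0.019, 0.707]
ft_force: [0.2, -0.0, -0.7]
grip_width: 0.0221
need [0.63, 4.14, 0.15, -0.0, 0.01, -0.01] | clock 26.0 pos [0.6045 0.0369 0.1215] yaw 93.0 w 0.0223 F [ 0.6  0.5 -1.1] q [0.06 0.51 0.12 1.17 0.   0.01]
```

View pics/w14.png

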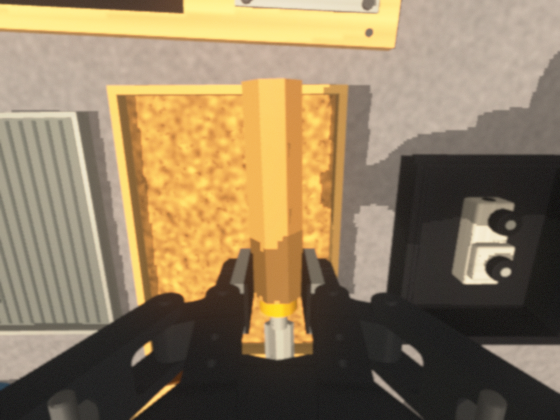

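```bash
python3 -m handwheel '[[0.5,0.3,0.1,0,0,0],[0.63,1.2,0.15,0,0,0],[0.63,2.4,0.15,0,0,0],[0.63,3.4,0.15,0,0,0],[0.63,3.7,0.15,0,0,0]]';python3 -m handwheel '[[0,0.1,0,0,0,0],[0,0.2,0,0,0,0],[0,0.3,0,0,0,0],[0,0.35,0,0,0,0],[0,0.35,0,0,0,0]]'
```

```text
clock: 26.62
eef_pos: [0.6192, 0.0421, 0.0271]
tool_rot: [-0.707, -0.018, 0.021, 0.707]
ft_force: [-0.4, -0.2, -0.9]
grip_width: 0.0222
clock: 27.25
eef_pos: [0.6206, 0.0407, 0.0212]
tool_rot: [-0.707, -0.018, 0.018, 0.707]
ft_force: [-0.4, 0.3, -0.7]
grip_width: 0.0223
```

```bash
python3 -m handwheel '[[0,0.05,0,0,0,0],[0,0.1,0,0,0,0],[0,0.13,0,0,0,0],[0,0.13,0,0,0,0],[0,0.13,0,0,0,0]]';python3 -m handwheel '[[0,0.03,0,0,0,0],[0,0.06,0,0,0,0],[0,0.06,0,0,0,0],[0,0.06,0,0,0,0],[0,0.06,0,0,0,0]]'
```

```text
clock: 27.88
eef_pos: [0.6205, 0.0407, 0.0177]
tool_rot: [-0.707, -0.018, 0.018, 0.707]
ft_force: [-0.3, -0.1, -0.7]
grip_width: 0.0219
clock: 28.5
eef_pos: [0.6207, 0.0408, 0.0171]
tool_rot: [-0.707, -0.019, 0.018, 0.707]
ft_force: [-2.2, -0.2, 5.1]
grip_width: 0.0222
```

```bash
python3 -m handwheel '[[0,0,0,0,0,0],[0,0,0,0,0,0],[0,-0.5,0,0,0,0],[0,-2.5,0,0,0,0],[0,-5,0,0,0,0]]' 0;  python3 -c "
from h import *
shot('wrist','w15')
need((.42,-.32,.18),93)"
```

```text
clock: 29.12
eef_pos: [0.6194, 0.0407, 0.1415]
tool_rot: [0.707, 0.017, -0.02, -0.707]
ft_force: [0.6, -0.6, -0.6]
grip_width: 0.043
need [-8.92, -1.21, -13.99, -0.0, -0.0, 0.08] | clock 29.18 pos [0.6249 0.041  0.1531] yaw 93.0 w 0.0426 F [2.3 0.  6.7] q [ 0.07  0.52  0.21  1.25 -0.    0.01]
```

View pics/w15.png

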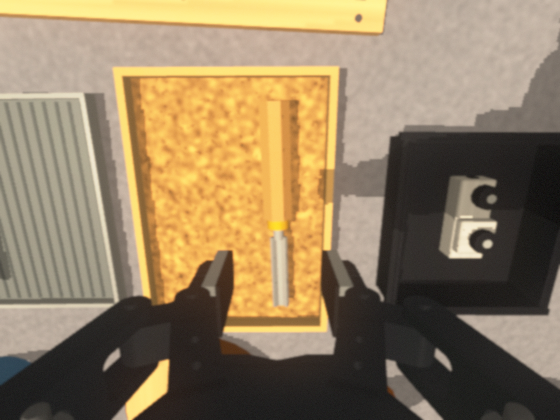

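```bash
python3 -m handwheel '[[-0.8,-0.5,-1.2,0,0,0],[-2,-1.0,-3.2,0,0,0],[-3.3,-1.2,-5.2,0,0,0],[-4.6,-1.2,-7.2,0,0,0],[-5.9,-1.2,-9.2,0,0,0]]' 0.5;python3 -m handwheel '[[-1.2,0,-2,0,0,0],[-2.4,0,-3.8,0,0,0],[-3,0,-4.8,0,0,0],[-3,0,-4.8,0,0,0],[-3,0,-4.8,0,0,0]]';  python3 -c "
from h import *
shot('wrist','w16')
need((.42,-.32,.18),93)"
```

```text
clock: 29.8
eef_pos: [0.4845, -0.1982, 0.1722]
tool_rot: [0.707, 0.019, -0.018, -0.707]
ft_force: [-0.4, -0.2, -0.0]
grip_width: 0.0638
clock: 30.42
eef_pos: [0.4168, -0.3201, 0.1716]
tool_rot: [0.707, 0.019, -0.018, -0.707]
ft_force: [-1.0, -0.2, -0.0]
grip_width: 0.0641
need [0.12, -0.34, -0.02, -0.0, 0.0, 0.0] | clock 30.48 pos [ 0.417  -0.3197  0.1715] yaw 93.0 w 0.0642 F [-0.3 -0.3 -0.6] q [-0.65  0.32 -0.04  1.21  0.   -0.71]
```

View pics/w16.png

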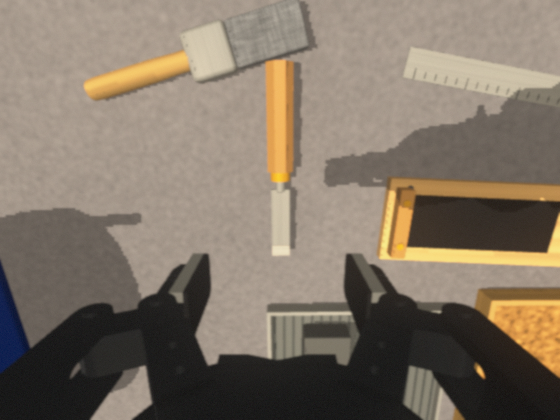

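```bash
python3 - <<'E'
from h import *
c=load('w16');t=load('top0')
a=onz(c,(279.5,61),.014);b=onz(c,(280.5,178),.014);e=onz(c,(281.5,255),.014); print(a,b,e,np.linalg.norm(b-a))
d=(e-a)/np.linalg.norm(e-a); y=np.degrees(np.arctan2(d[1],d[0])); p=a+d*.083; p[2]=.005; print('origin',p,y)
print(tri(c,(279.5,61),t,(401,277)),tri(c,(280.5,178),t,(396.5,241)))
need(p,90+y)
E
```

```text
[ 0.30043243 -0.32294594  0.014     ] [ 0.40353258 -0.3163189   0.014     ] [ 0.48397973 -0.31079376  0.014     ] 0.10331292400309892
origin [ 0.38325111 -0.31746273  0.005     ] 3.7878754328374833
(array([ 0.30068847, -0.32285111,  0.01475213]), np.float64(0.0003316732916623947)) (array([ 0.40357662, -0.31657128,  0.01816411]), np.float64(0.0016483815800451764))
need [-1.35, 6.66, 0.16, -0.0, -0.07, 0.0] | clock 30.48 pos [ 0.417  -0.3197  0.1715] yaw 93.0 w 0.0642 F [-0.3 -0.3 -0.6] q [-0.65  0.32 -0.04  1.21  0.   -0.71]
```

```bash
python3 -m handwheel '[[-0.6,0.8,0.1,0,-0.07,0],[-1.2,2.2,0.16,0,-0.07,0],[-1.35,4,0.16,0,-0.07,0],[-1.35,5.2,0.16,0,-0.07,0],[-1.35,5.5,0.16,0,-0.07,0]]';python3 -c "
from h import *
need((.3832,-.3175,.005),93.7)"
```

```text
clock: 31.1
eef_pos: [0.382, -0.316, 0.032]
tool_rot: [-0.706, -0.022, 0.025, 0.708]
ft_force: [-0.1, 0.7, 0.7]
grip_width: 0.064
need [0.05, 1.08, -0.07, -0.02, 0.01, -0.02] | clock 31.1 pos [ 0.382 -0.316  0.032] yaw 93.8 w 0.064 F [-0.1  0.7  0.7] q [-0.69  0.42 -0.31  0.85  0.   -0.76]
```

```bash
python3 -m handwheel '[[0.05,0.3,-0.05,0,0,0],[0.05,0.7,-0.05,0,0,0],[0.05,1.05,-0.05,0,0,0],[0.05,1.1,-0.05,0,0,0],[0.05,1.1,-0.05,0,0,0]]';python3 -m handwheel '[[0,0,0,0,0,0],[0,0,0,0,0,0],[0,0,0,0,0,0],[0,0,0,0,0,0],[0,-0.1,0,0,0,0]]' -1; python3 -m handwheel '[[0,-0.5,0,0,0,0],[0,-1.5,0,0,0,0],[0,-3,0,0,0,0],[0,-4,0,0,0,0],[0,-4.6,0,0,0,0]]'; python3 -c "
from h import *
shot('wrist','w17')
need((.624,-.034,.12),92.9)"
```

```text
clock: 31.72
eef_pos: [0.384, -0.3194, 0.0063]
tool_rot: [0.707, 0.023, -0.023, -0.707]
ft_force: [-0.1, -0.7, 0.4]
grip_width: 0.0641
clock: 32.35
eef_pos: [0.3837, -0.3191, 0.0085]
tool_rot: [-0.707, -0.023, 0.023, 0.707]
ft_force: [-0.2, -0.2, -0.6]
grip_width: 0.022
clock: 32.98
eef_pos: [0.3845, -0.3198, 0.1256]
tool_rot: [0.707, 0.023, -0.022, -0.706]
ft_force: [-0.5, 0.0, -1.6]
grip_width: 0.0223
need [10.27, 0.28, 10.81, 0.02, 0.08, 0.02] | clock 33.02 pos [ 0.3851 -0.3203  0.1269] yaw 93.7 w 0.0221 F [ 0.6 -1.2  0.2] q [-0.69  0.31 -0.18  1.07 -0.   -0.76]
```

View pics/w17.png

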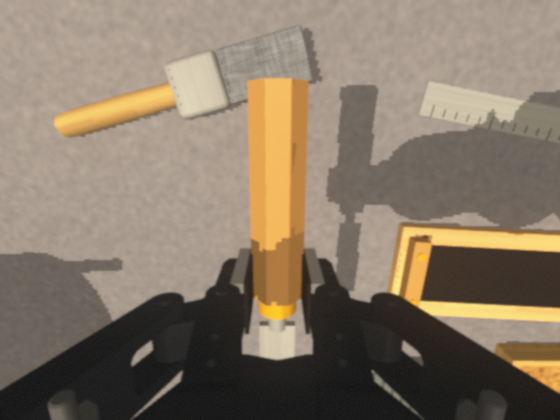

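```bash
python3 -m handwheel '[[1,0,1.1,0,0,0],[2.5,0,2.7,0,0,0],[4.1,0,4.3,0,0.05,0],[5.7,0,5.9,0,0.08,0],[7.2,0,7.6,0,0.08,0]]';python3 -m handwheel '[[1.2,0,1.4,0,0,0],[2.6,0,2.8,0,0,0],[3.0,0,3.2,0,0,0],[3.0,0,3.2,0,0,0],[3.0,0,3.2,0,0,0]]'; python3 -c "
from h import *
shot('wrist','w18')
need((.624,-.034,.018),92.9)"
```

```text
clock: 33.65
eef_pos: [0.552, -0.1166, 0.1227]
tool_rot: [-0.707, -0.017, 0.018, 0.707]
ft_force: [0.2, -1.2, -0.8]
grip_width: 0.0223
clock: 34.28
eef_pos: [0.621, -0.0355, 0.1231]
tool_rot: [0.707, 0.017, -0.018, -0.707]
ft_force: [0.2, -0.4, -0.9]
grip_width: 0.0227
need [0.12, 4.22, 0.07, 0.0, -0.01, -0.01] | clock 34.33 pos [ 0.6211 -0.0358  0.1234] yaw 92.8 w 0.0221 F [ 0.1 -0.6 -0.6] q [-0.06  0.54  0.17  1.2  -0.   -0.11]
```

View pics/w18.png

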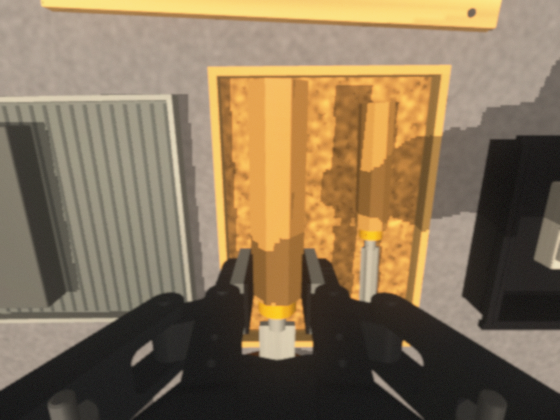

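```bash
python3 -m handwheel '[[0.1,0.5,0.07,0,0,0],[0.12,1.5,0.07,0,0,0],[0.12,2.7,0.07,0,0,0],[0.12,3.6,0.07,0,0,0],[0.12,3.8,0.07,0,0,0]]';python3 -m handwheel '[[0,0.1,0,0,0,0],[0,0.2,0,0,0,0],[0,0.27,0,0,0,0],[0,0.27,0,0,0,0],[0,0.27,0,0,0,0]]'
```

```text
clock: 34.95
eef_pos: [0.6229, -0.0331, 0.0262]
tool_rot: [-0.707, -0.016, 0.019, 0.707]
ft_force: [-0.4, 0.3, -0.5]
grip_width: 0.0221
clock: 35.58
eef_pos: [0.6254, -0.0325, 0.0223]
tool_rot: [0.707, 0.018, -0.018, -0.707]
ft_force: [0.1, -0.3, -0.5]
grip_width: 0.0223
```

```bash
python3 -m handwheel '[[0,0.05,0,0,0,0],[0,0.1,0,0,0,0],[0,0.14,0,0,0,0],[0,0.14,0,0,0,0],[0,0.14,0,0,0,0]]'
```

```text
clock: 36.2
eef_pos: [0.6251, -0.0326, 0.0184]
tool_rot: [-0.707, -0.018, 0.018, 0.707]
ft_force: [0.7, -0.3, -0.5]
grip_width: 0.0221
```

```bash
python3 -m handwheel '[[0,0.03,0,0,0,0],[0,0.06,0,0,0,0],[0,0.06,0,0,0,0],[0,0.06,0,0,0,0],[0,0.06,0,0,0,0]]'
```

```text
clock: 36.83
eef_pos: [0.6252, -0.0325, 0.017]
tool_rot: [-0.707, -0.018, 0.018, 0.707]
ft_force: [-0.2, 0.4, -0.5]
grip_width: 0.0223
```

```bash
python3 -m handwheel '[[0,0.03,0,0,0,0],[0,0.06,0,0,0,0],[0,0.06,0,0,0,0],[0,0.06,0,0,0,0],[0,0.06,0,0,0,0]]'
```

```text
clock: 37.45
eef_pos: [0.6252, -0.0326, 0.0158]
tool_rot: [0.707, 0.018, -0.018, -0.707]
ft_force: [-1.1, 0.6, 4.3]
grip_width: 0.0222
```

```bash
python3 -m handwheel '[[0,0,0,0,0,0],[0,0,0,0,0,0],[0,-0.5,0,0,0,0],[0,-2.5,0,0,0,0],[0,-5,0,0,0,0]]' 0;  python3 -c "
from h import *
shot('wrist','w19')
need((.395,.315,.17),116.6)"
```

```text
clock: 38.08
eef_pos: [0.6241, -0.0325, 0.1408]
tool_rot: [-0.707, -0.017, 0.019, 0.707]
ft_force: [2.1, 0.0, 0.5]
grip_width: 0.0424
need [-8.66, -0.85, 14.36, 0.03, -2.37, 0.08] | clock 38.12 pos [ 0.6295 -0.0328  0.1524] yaw 92.9 w 0.0424 F [ 2.8 -0.2  7.1] q [-0.05  0.53  0.22  1.25 -0.   -0.1 ]
```

View pics/w19.png

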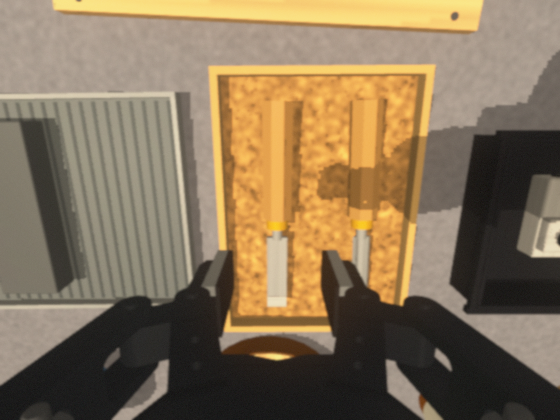

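Both tools lie in the tray. Next, the slip stone.

```bash
python3 -m handwheel '[[-0.8,-0.3,1.2,0,-0.3,0],[-2,-0.6,3.2,0,-0.8,0],[-3.2,-0.8,5.2,0,-1.3,0],[-4.4,-0.8,7.2,0,-1.8,0],[-5.6,-0.8,9.2,0,-2.37,0]]' 0.5;python3 -c "
from h import *
need((.395,.315,.17),116.6)"
```

```text
clock: 38.75
eef_pos: [0.4731, 0.1916, 0.1616]
tool_rot: [-0.688, -0.164, 0.163, 0.688]
ft_force: [0.4, 0.6, 0.1]
grip_width: 0.0639
need [-0.57, -0.34, 5.81, 0.0, 0.01, 0.01] | clock 38.75 pos [0.4731 0.1916 0.1616] yaw 116.7 w 0.0639 F [0.4 0.6 0.1] q [ 0.38  0.3  -0.1   1.17  0.   -0.08]
```

```bash
python3 -m handwheel '[[-0.2,-0.1,1.6,0,0,0],[-0.4,-0.2,3.6,0,0,0],[-0.57,-0.3,5.5,0,0,0],[-0.57,-0.3,5.5,0,0,0],[-0.57,-0.3,5.5,0,0,0]]';python3 -c "
from h import *
shot('wrist','w20')
need((.363,.2986,.05),116.6)"
```

```text
clock: 39.38
eef_pos: [0.3997, 0.3066, 0.1684]
tool_rot: [0.688, 0.163, -0.162, -0.688]
ft_force: [0.4, -0.2, -0.1]
grip_width: 0.0638
need [-1.46, 4.73, 0.39, 0.0, -0.01, 0.0] | clock 39.42 pos [0.3999 0.3061 0.1682] yaw 116.5 w 0.0641 F [-0.2  0.6 -0.1] q [ 0.65  0.28 -0.1   1.18 -0.    0.19]
```

View pics/w20.png

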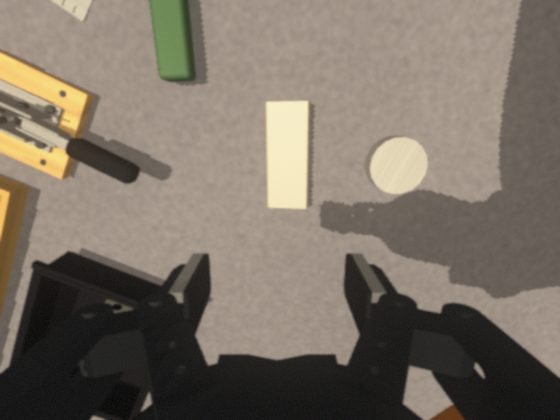

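```bash
python3 - <<'E'
from seg import *
c=load('w20');t=load('top0')
q=segs(c,(0,0,225),(45,90,255),(250,80,330,230),3,200)[0]; r=cv2.minAreaRect(q); B=cv2.boxPoints(r); print(r,B.round(1).tolist())
ap=cv2.approxPolyDP(q,4,True)[:,0]; print(ap.tolist())
P=np.array([onz(c,p,.011) for p in B]); print(P.round(4)); m=P.mean(0); print('centre',m, np.linalg.norm(P[0]-P[1]),np.linalg.norm(P[1]-P[2]))
tb=[(172,248),(184,242),(198,271.5),(187,278)]
wb=[(266,101),(308,101),(307,209),(267,208)]  # match by proximity
W=[onz(c,p,.011) for p in wb]; T=[onz(t,p,.011) for p in tb]; print(np.round(W,3),np.round(T,3))
for p,w in zip(wb,W):
    k=min(range(4),key=lambda i:np.linalg.norm(T[i]-w)); print(tri(c,p,t,tb[k]))
need([m[0],m[1],.004],116.5)
# finger tips at w=64
o=bot.get_obs()
for p,l in [((209,256),-.032),((345,256),.032)]: print('tip',intool(c,o,p,l).round(1))
E
```

```text
((287.0, 154.5), (107.0, 40.0), 90.0) [[267.0, 101.0], [307.0, 101.0], [307.0, 208.0], [267.0, 208.0]]
[[305, 101], [267, 102], [269, 206], [305, 206]]
[[0.3293 0.2618 0.011 ]
 [0.3132 0.294  0.011 ]
 [0.4016 0.3413 0.011 ]
 [0.4193 0.306  0.011 ]]
centre [0.36587428 0.30078423 0.011     ] 0.036015341981561616 0.1002966443559862
[[0.33  0.261 0.011]
 [0.313 0.295 0.011]
 [0.403 0.342 0.011]
 [0.419 0.306 0.011]] [[0.398 0.338 0.011]
 [0.415 0.304 0.011]
 [0.329 0.261 0.011]
 [0.311 0.292 0.011]]
(array([0.32929738, 0.26104376, 0.00895242]), np.float64(0.0008332822885205903))
(array([ 0.31154394,  0.2957415 , -0.00486217]), np.float64(0.00019962577194948807))
(array([0.39715436, 0.33522257, 0.03068232]), np.float64(0.004873808444645886))
(array([0.41616267, 0.30382808, 0.01667379]), np.float64(0.004418182215076158))
need [-1.32, 6.57, 0.42, 0.0, 0.0, 0.0] | clock 39.42 pos [0.3999 0.3061 0.1682] yaw 116.5 w 0.0641 F [-0.2  0.6 -0.1] q [ 0.65  0.28 -0.1   1.18 -0.    0.19]
tip [ -4.3  -2.  -32. ]
tip [ -8.2 -10.3  32. ]
```

```bash
python3 -m handwheel '[[-0.6,0.8,0.2,0,0,0],[-1.2,2.2,0.4,0,0,0],[-1.35,3.8,0.42,0,0,0],[-1.35,4.8,0.42,0,-0.05,0],[-1.35,5.0,0.42,0,-0.05,0]]' 0.35;python3 -m handwheel '[[0,0,0,0,0,0],[0,0,0,0,0,0],[0,0,0,0,0,0],[0,0,0,0,0,0],[0,0,0,0,0,0]]'; python3 -c "
from h import *
shot('wrist','w21')
need((.365,.300,-.0015),117)"
```

```text
clock: 40.05
eef_pos: [0.3642, 0.2989, 0.0414]
tool_rot: [0.688, 0.163, -0.166, -0.687]
ft_force: [-0.3, -0.8, 1.1]
grip_width: 0.058
clock: 40.67
eef_pos: [0.3647, 0.3012, 0.0432]
tool_rot: [-0.687, -0.166, 0.165, 0.688]
ft_force: [-0.2, -0.2, 0.1]
grip_width: 0.0575
need [-0.01, 1.78, -0.05, -0.0, 0.01, 0.0] | clock 40.73 pos [0.3646 0.3011 0.0431] yaw 117.1 w 0.0576 F [-0.8  0.5  0.2] q [ 0.69  0.36 -0.36  0.84 -0.    0.22]
```

View pics/w21.png

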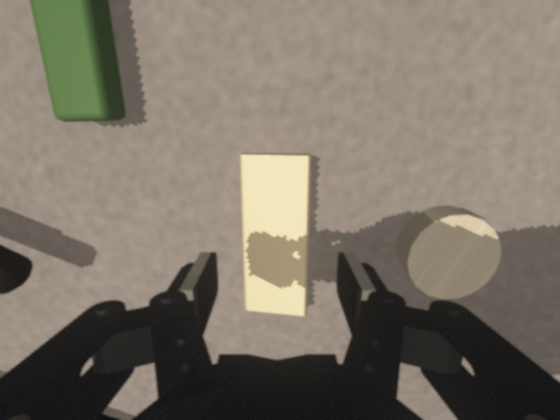

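```bash
python3 -m handwheel '[[0,0.4,-0.03,0,0,0],[0,1.0,-0.03,0,0,0],[0,1.4,-0.03,0,0,0],[0,1.6,-0.03,0,0,0],[0,1.65,-0.03,0,0,0]]';python3 -m handwheel '[[0,0.03,0,0,0,0],[0,0.06,0,0,0,0],[0,0.09,0,0,0,0],[0,0.09,0,0,0,0],[0,0.09,0,0,0,0]]'
```

```text
clock: 41.35
eef_pos: [0.3648, 0.3002, 0.0013]
tool_rot: [0.688, 0.165, -0.166, -0.687]
ft_force: [0.4, 0.9, -0.8]
grip_width: 0.0577
clock: 41.98
eef_pos: [0.365, 0.3004, -0.0005]
tool_rot: [-0.687, -0.166, 0.166, 0.687]
ft_force: [-0.1, 0.9, 0.4]
grip_width: 0.0578
```

```bash
python3 -m handwheel '[[0,0.02,0,0,0,0],[0,0.03,0,0,0,0],[0,0.03,0,0,0,0],[0,0.03,0,0,0,0],[0,0.03,0,0,0,0]]' -1;  python3 -c "
from h import *
c=shot('scene','s22'); cv2.imwrite('pics/s22c.png',cv2.resize(c['color'][120:280,330:500,::-1],None,fx=4,fy=3.7))"
```

```text
clock: 42.6
eef_pos: [0.3651, 0.3005, -0.0006]
tool_rot: [-0.687, -0.166, 0.165, 0.688]
ft_force: [-0.9, -1.1, 5.9]
grip_width: 0.0383
```

View pics/s22c.png

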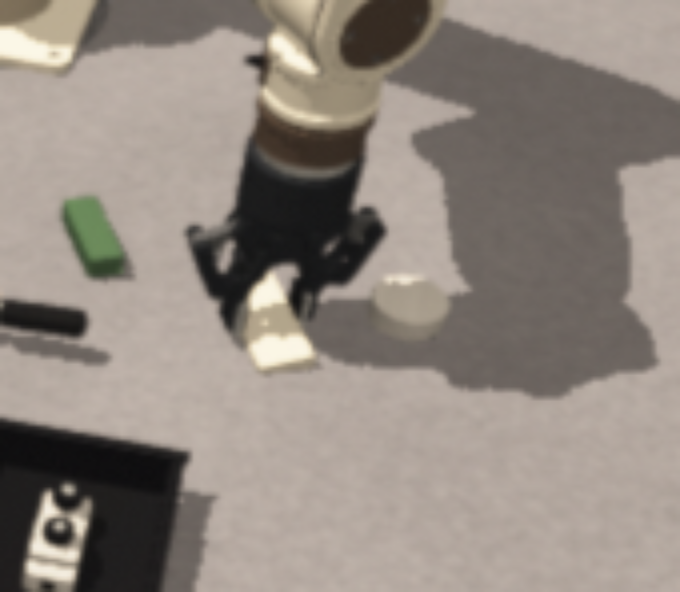

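```bash
python3 -m handwheel '[[0,-0.1,0,0,0,0],[0,-0.3,0,0,0,0],[0,-0.6,0,0,0,0],[0,-1,0,0,0,0],[0,-1.4,0,0,0,0]]';  python3 -c "
from h import *
need((.63,-.16,.12),93.5)
shot('wrist','w23')"
```

```text
clock: 43.28
eef_pos: [0.3651, 0.3004, 0.0345]
tool_rot: [-0.687, -0.166, 0.165, 0.688]
ft_force: [-0.2, 0.1, -0.4]
grip_width: 0.0381
need [1.05, -3.42, -21.22, -0.0, 2.36, 0.0] | clock 43.27 pos [0.3651 0.3004 0.0345] yaw 117.1 w 0.0381 F [-0.2  0.1 -0.4] q [ 0.69  0.37 -0.37  0.82 -0.    0.22]
```

View pics/w23.png

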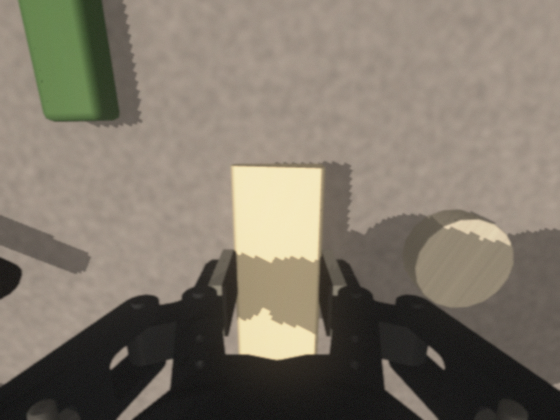

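```bash
python3 -m handwheel '[[0,-0.6,0,0,0,0],[0,-1.6,-0.3,0,0.1,0],[0.1,-2.6,-1.4,0,0.3,0],[0.2,-3.3,-3.2,0,0.6,0],[0.3,-3.5,-5.2,0,1,0]]';python3 -c "
from h import *
need((.638,-.166,.12),93.8)"
```

```text
clock: 43.95
eef_pos: [0.4323, 0.1878, 0.1231]
tool_rot: [-0.699, -0.106, 0.104, 0.7]
ft_force: [1.3, -0.2, -0.4]
grip_width: 0.0378
need [3.72, 0.13, -15.94, -0.01, 1.33, 0.02] | clock 43.95 pos [0.4323 0.1878 0.1231] yaw 107.1 w 0.0378 F [ 1.3 -0.2 -0.4] q [ 0.41  0.26 -0.26  1.04  0.    0.11]
```

```bash
python3 -m handwheel '[[0.4,0,-1.8,0,0.2,0],[0.9,0,-3.8,0,0.4,0],[1.4,0,-5.8,0,0.7,0],[1.9,0,-7.8,0,0.9,0],[2.4,0,-9.8,0,1.1,0]]';python3 -m handwheel '[[0.5,0,-1.8,0,0.1,0],[0.9,0,-3.6,0,0.23,0],[1.2,0,-5,0,0.23,0],[1.3,0,-5.3,0,0.23,0],[1.3,0,-5.3,0,0.23,0]]';python3 -c "
from h import *
need((.638,-.166,.12),93.8)"
```

```text
clock: 44.58
eef_pos: [0.5609, -0.0301, 0.1215]
tool_rot: [-0.706, -0.037, 0.037, 0.706]
ft_force: [-0.1, 0.6, -0.6]
grip_width: 0.038
clock: 45.2
eef_pos: [0.6062, -0.1569, 0.121]
tool_rot: [-0.706, -0.023, 0.023, 0.707]
ft_force: [-0.0, 1.0, -1.1]
grip_width: 0.0379
need [1.24, 0.04, -0.45, -0.0, -0.01, -0.0] | clock 45.2 pos [ 0.6062 -0.1569  0.121 ] yaw 93.7 w 0.0379 F [-0.   1.  -1.1] q [-0.25  0.55  0.18  1.2   0.   -0.32]
```

```bash
python3 -m handwheel '[[0.5,0.3,-0.2,0,0,0],[1.0,0.8,-0.3,0,0,0],[1.2,1.2,-0.35,0,0,0],[1.24,1.2,-0.4,0,0,0],[1.24,1.2,-0.4,0,0,0]]';python3 -c "
from h import *
shot('wrist','w24')
need((.638,-.166,.009),93.8)"
```

```text
clock: 45.82
eef_pos: [0.638, -0.1647, 0.0909]
tool_rot: [-0.707, -0.023, 0.024, 0.707]
ft_force: [0.6, 0.1, -0.9]
grip_width: 0.0379
need [-0.01, 3.3, -0.05, 0.0, -0.0, 0.0] | clock 45.88 pos [ 0.6381 -0.1648  0.0914] yaw 93.8 w 0.0379 F [-0.3 -0.  -1.4] q [-0.25  0.64  0.25  1.18 -0.   -0.32]
```

View pics/w24.png

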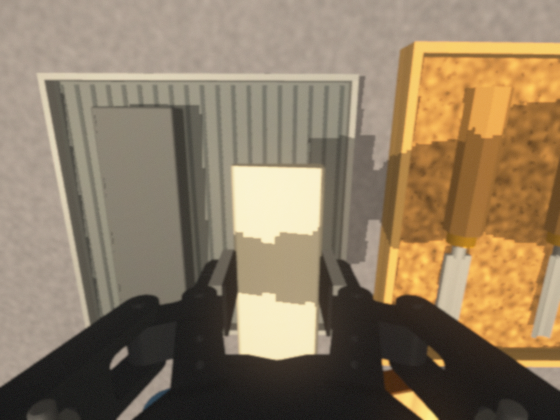

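```bash
python3 - <<'E'
from h import *
c=load('w24')
for p in [(41,76),(357,77),(349,240)]: print(onz(c,p,.016).round(4))
for p in [(97,108),(172,107)]: print('bench',onz(c,p,.032).round(4))
E
python3 -m handwheel '[[0,0.4,0.05,0,0,0],[0,1.0,0.05,0,0,0],[0,1.9,0.05,0,0,0],[0,2.6,0.05,0,0,0],[0,2.8,0.05,0,0,0]]'
```

```text
[ 0.5535 -0.3206  0.016 ]
[ 0.5406 -0.1188  0.016 ]
[ 0.652  -0.1094  0.016 ]
bench [ 0.5706 -0.2779  0.032 ]
bench [ 0.567  -0.2324  0.032 ]
clock: 46.5
eef_pos: [0.6365, -0.1632, 0.0188]
tool_rot: [-0.706, -0.022, 0.025, 0.707]
ft_force: [-0.6, 0.8, -1.0]
grip_width: 0.0377
```

```bash
python3 -m handwheel '[[0,0.06,-0.1,0,0,0],[0,0.12,-0.15,0,0,0],[0,0.18,-0.15,0,0,0],[0,0.22,-0.15,0,0,0],[0,0.22,-0.15,0,0,0]]';python3 -m handwheel '[[0,0.03,0,0,0,0],[0,0.06,0,0,0,0],[0,0.09,0,0,0,0],[0,0.09,0,0,0,0],[0,0.09,0,0,0,0]]'
```

```text
clock: 47.12
eef_pos: [0.6383, -0.1673, 0.0158]
tool_rot: [0.707, 0.023, -0.023, -0.707]
ft_force: [0.0, -0.2, -1.9]
grip_width: 0.038
clock: 47.75
eef_pos: [0.6383, -0.1673, 0.0134]
tool_rot: [-0.707, -0.023, 0.023, 0.707]
ft_force: [-0.0, 0.0, -0.8]
grip_width: 0.0379
```

```bash
python3 -m handwheel '[[0,0.04,0,0,0,0],[0,0.08,0,0,0,0],[0,0.12,0,0,0,0],[0,0.15,0,0,0,0],[0,0.15,0,0,0,0]]'
```

```text
clock: 48.38
eef_pos: [0.6382, -0.1673, 0.0096]
tool_rot: [-0.707, -0.023, 0.023, 0.707]
ft_force: [-0.7, -0.3, -1.7]
grip_width: 0.0376
```

```bash
python3 -m handwheel '[[0,0.02,0,0,0,0],[0,0.04,0,0,0,0],[0,0.06,0,0,0,0],[0,0.06,0,0,0,0],[0,0.06,0,0,0,0]]'
```

```text
clock: 49.0
eef_pos: [0.6382, -0.1673, 0.0082]
tool_rot: [-0.707, -0.023, 0.023, 0.707]
ft_force: [-0.4, 0.1, -1.7]
grip_width: 0.0377
```

```bash
python3 -m handwheel '[[0,0.02,0,0,0,0],[0,0.04,0,0,0,0],[0,0.05,0,0,0,0],[0,0.05,0,0,0,0],[0,0.05,0,0,0,0]]'
```

```text
clock: 49.62
eef_pos: [0.6382, -0.1673, 0.0069]
tool_rot: [-0.707, -0.023, 0.023, 0.707]
ft_force: [0.1, -0.4, -0.7]
grip_width: 0.0377
```

```bash
python3 -m handwheel '[[0,0.01,0,0,0,0],[0,0.02,0,0,0,0],[0,0.03,0,0,0,0],[0,0.03,0,0,0,0],[0,0.03,0,0,0,0]]'
```

```text
clock: 50.25
eef_pos: [0.6383, -0.1674, 0.0065]
tool_rot: [0.707, 0.023, -0.023, -0.707]
ft_force: [-0.9, 0.7, 2.8]
grip_width: 0.0383
```

```bash
python3 -m handwheel '[[0,0.01,0,0,0,0],[0,0.01,0,0,0,0],[0,0,0,0,0,0],[0,-0.1,0,0,0,0],[0,-0.5,0,0,0,0]]' 0.2; python3 -m handwheel '[[0,-1,0,0,0,0],[0,-3,0,0,0,0],[-1.5,-5,0,0,0,0],[-3.5,-6,0,0,0,0],[-5.5,-6.5,0,0,0,0]]';python3 -c "
from h import *
shot('wrist','w25')"
```

```text
clock: 50.88
eef_pos: [0.6376, -0.1672, 0.0184]
tool_rot: [-0.707, -0.023, 0.024, 0.707]
ft_force: [-0.3, 0.0, -0.9]
grip_width: 0.0511
clock: 51.5
eef_pos: [0.501, -0.1768, 0.1843]
tool_rot: [0.707, 0.025, -0.022, -0.706]
ft_force: [-0.1, -1.0, 0.4]
grip_width: 0.0512
```

View pics/w25.png

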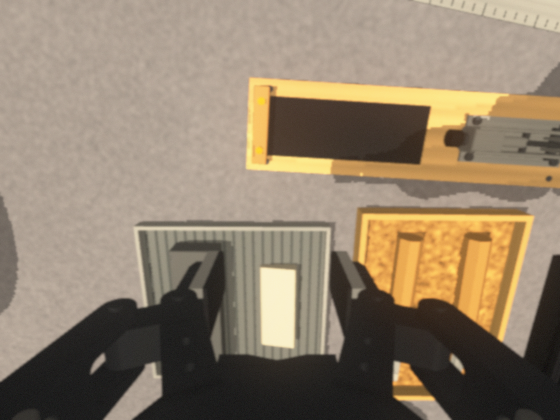

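```bash
python3 -m handwheel '[[-1.5,-0.5,-1,0,0,0],[-3.5,-1,-3,0,0,0],[-5,-2,-5,0,0,0],[-6.5,-2.5,-6,0,0,0],[-7.5,-2.5,-7,0,0,0]]';python3 -c "
from h import *
c=shot('top','t26'); cv2.imwrite('pics/t26c.png',cv2.resize(c['color'][110:300,180:460,::-1],None,fx=2.85,fy=2.85,interpolation=2))
c=shot('scene','s26'); cv2.imwrite('pics/s26c.png',cv2.resize(c['color'][120:310,110:400,::-1],None,fx=2.75,fy=2.75,interpolation=2))"
```

```text
clock: 52.18
eef_pos: [0.3244, -0.3657, 0.2464]
tool_rot: [0.708, 0.024, -0.022, -0.705]
ft_force: [0.8, -0.9, -0.2]
grip_width: 0.0509
```

View pics/t26c.png

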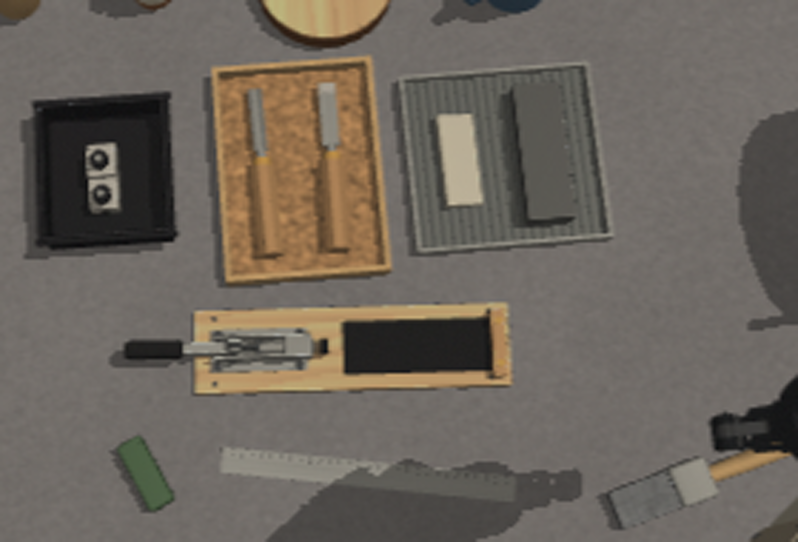

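View pics/s26c.png

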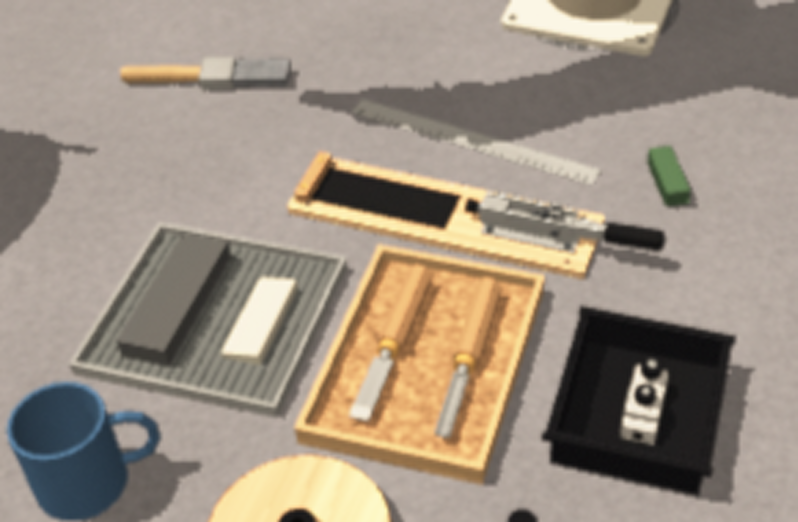

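```bash
python3 -c "
from h import *
t=load('t26');s=load('s26')
a,_=tri(t,(224.2,232.8),s,(350.5,207)); b,_=tri(t,(243.5,232.4),s,(332,203.5)); print(a,b,_)
need((.32,-.36,.25))
bot.job_done()"
```

```text
[0.43623203 0.1834763  0.03503545] [0.43621247 0.1297196  0.03251452] 0.005317350176697923
need [-0.13, -0.2, 0.25, 0.01, 0.0, 0.0] | clock 52.27 pos [ 0.3236 -0.3659  0.245 ] yaw 93.5 w 0.0512 F [0.4 0.4 0.1] q [-0.85  0.21  0.    1.36 -0.   -0.91]
the job is handed in; nothing more can be done
```

I handed the job in at about 52 s of the allowed 141 s, with everything in its place. I threw the toggle clamp open first, then put away the bench stone, jig, gouge, chisel and slip stone.

- **Final pictures:** The top, scene and wrist views show both stones apart on the steel tray's mat. The two tools lie side by side on the cork, and the jig stands in the bin with its knobs up. Nothing is on a rim or on another piece.
- **Clamp:** The handle lies back nearly level, with its grip measured from two views at about 33–35 mm above the bench, where about 35 mm is expected. The bumper is clear of the stone's place.
- **Setting down:** I lowered each piece in small steps until the force reading showed contact, under about 10 N for both stones, then released it.
- **Forces:** The highest reading was about 65 N upward on the wrist, with the fingertips pressing the handle against its end stop. It stayed under the 120 N wrist limit, but it was harder than I intended.
- **Measurements that disagreed:**
  - Some height checks from two views were off by several millimetres. The bench stone's top came out at 22–31 mm against the 37 mm given, and one slip stone corner read 31 mm.
  - The wrist and top cameras differed by 5–7 mm on some positions. For grasp heights I relied on the heights in the text and the force readings.

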